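# Put the graduated oval cutters back in their fitted tray

## Robot

A 6-joint arm with a two-finger parallel gripper is mounted at the origin on a cart in front of the work surface, level with it; the furniture and walls round the work are solid. World frame = base frame: x ahead of the robot, y to its left, z up, the work surface at z = 0. Lengths are in m, angles in rad, forces in N, time in s.
With the tool pointing down it reaches from about 0.375 to 0.975 m from the base axis. Payload 3.8 kg.
Tool frame: the origin (TCP) lies on the mounting face of the last link; the fingertips stand 173 mm ahead of it and the grasp point (between the pads) lies 155 mm ahead of it (bot.hold_point_z is the distance from the TCP to the grasp point, in m); z points along the fingers, y is the line along which they close (so a half turn about z gives the same grasp; the last joint's range is limited). The gripper opens to 85 mm and grips with 20 to 120 N. Pads are 22 mm wide; open, the fingers measure 114 mm over their backs; the gripper's body (76 mm by 85 mm) begins 54 mm behind the grasp point. The pads swing forward as they close: fully open they stand 13 mm farther back than shut.
Start: joints at [1.312, 0.264, 1.604, -0, 1.274, -0.037], TCP at [0.148, 0.658, 0.405] pointing down, gripper open.
Joint ranges: [-2.63, 2.63], [-0.94, 2.18], [0.31, 2.57], [-1.31, 4.45], [0, 2.66], [-2.55, 2.55]. Speed limits (rad/s): [2.57, 2.57, 3.14, 3.14, 3.14, 3.14].

## Interface

Orientations are given as a rotation vector (axis times angle).
In Python, from workcell import bot, optics gives the robot as it stands.
- The arm moves only by the shell command python3 -m jog 'ROWS' [OPENING] [FORCE]. ROWS is JSON, a list of rows, each an object of numbers: "dx", "dy", "dz": the shift along the tool's x, y, z in mm; "ax", "ay", "az": the turn, a rotation vector about the tool's x, y, z in degrees. A call has 1 to 20 rows; each row shifts and turns the commanded pose from where the row before left it, along the tool's axes as they then stand; what a row does not reach is not made up. A row lasts 1/12 s, in which the tool goes at most 41.7 mm and 7.16 degrees, less where a joint would pass 70% of its speed; a pose out of reach is approached as far as the arm can. A call with a gripper value outside its range is refused whole. OPENING is the opening, from 0 (shut) to 1 (fully open), set as the call begins (- or left out, the last holds). The fingers move at their own pace and stop on an object; FORCE is the grip in N (left out, the last holds). Time passes only in rows, so rows that do not move let the fingers close. It gives the time, the measured TCP pose, the force, the opening and the grip force at its end, in the units of the state.
- bot.read_state(): the state, without advancing time (a new reading comes with each control period).
- optics.read_camera(name): name is "side" or "top" or "wrist"; returns a dict with "img" (400x640x3 uint8, red, green, blue), "vertical_fov" (degrees; the focal length in pixels is half the picture's height over the tangent of half this angle, whatever the lens; pixels are square), "cx", "cy" (the principal point, pixels), "R" (3x3) and "t" (3): a world point X has camera coordinates R X + t; the wrist camera has in their place "tool_from_camera" (4x4, takes a point from camera to tool coordinates, whose origin is the TCP and whose axes are the flange's). Camera axes: x right, y down, z forward; pixel columns grow to the right and rows downward; lengths in m; the calibration is good to about 2 mm. A picture is of the moment at which its call begins: read the wrist's pose just before it. There is no depth.
- bot.finish_job(): hands the job in; it is judged then, once.
The state is a dict: "time": time; "q": joint angles; "joint_vel": joint speeds; "joint_torque": joint torques, N m; "tool_pos": TCP position; "tcp_rot": TCP orientation; "wrist_force": force on the tool from outside, world axes, zero at the start; "torque": the same for the moment, N m; "width": opening from 0.0 (shut) to 1.0 (fully open); "grip_force": force on a finger pad.
Only numpy, scipy, OpenCV 4.12 (cv2) and the standard library are available. Lean on these libraries where they do the work, as an engineer would, in place of code of your own. Each camera call takes 0.05 s, during which the arm holds its last target. There are 200 camera calls.

## Task

Put the four oval pastry cutters away upright in their storage tray, each seated fully home in the pocket of its own size with its length along the pocket, so that they stand in a row from smallest to largest. One of the small ones has been left in the largest pocket, where it does not belong and must make way for the largest. Leave the round cutter and the kitchen timer where they are.

Things in the scene. Friction and masses are not known exactly. Their poses are not given: they have to be found in the camera images.
- oval_1: smallest oval cutter: a plain steel oval ring, open above and below, 40 mm long, 28 mm wide, 40 mm high, wall up to 2.5 mm thick, weighing 28 to 91 g. It stands upright, cutting edge down, on the black board (top 7.8 mm above the worktable) or in the tray. Origin: centre of the lower edge; x along its length, y across its width, z up.
- oval_2: second smallest oval cutter: a plain steel oval ring, open above and below, 50 mm long, 35 mm wide, 40 mm high, wall up to 2.5 mm thick, weighing 28 to 91 g. It stands upright, cutting edge down, on the black board (top 7.8 mm above the worktable) or in the tray. Origin: centre of the lower edge; x along its length, y across its width, z up.
- oval_3: second largest oval cutter: a plain steel oval ring, open above and below, 60 mm long, 42 mm wide, 40 mm high, wall up to 2.5 mm thick, weighing 28 to 91 g. It stands upright, cutting edge down, on the black board (top 7.8 mm above the worktable) or in the tray. Origin: centre of the lower edge; x along its length, y across its width, z up.
- oval_4: largest oval cutter: a plain steel oval ring, open above and below, 70 mm long, 49 mm wide, 40 mm high, wall up to 2.5 mm thick, weighing 28 to 91 g. It stands upright, cutting edge down, on the black board (top 7.8 mm above the worktable) or in the tray. Origin: centre of the lower edge; x along its length, y across its width, z up.
- pocket_1: smallest of four oval pockets, in a row in order of size in a fixed grey tray (312 x 90 mm, top 19.8 mm above the worktable, turned any way). 12 mm deep, flat pale floor 44 x 32 mm, walls sloping out to 55 x 43 mm at the top. Origin: centre of its floor, 7.8 mm above the worktable; x along its length and the row, towards the largest; z up. Empty at the start.
- pocket_2: second smallest of four oval pockets, in a row in order of size in a fixed grey tray (312 x 90 mm, top 19.8 mm above the worktable, turned any way). 12 mm deep, flat pale floor 54 x 39 mm, walls sloping out to 65 x 50 mm at the top. Origin: centre of its floor, 7.8 mm above the worktable; x along its length and the row, towards the largest; z up. Empty at the start.
- pocket_3: second largest of four oval pockets, in a row in order of size in a fixed grey tray (312 x 90 mm, top 19.8 mm above the worktable, turned any way). 12 mm deep, flat pale floor 64 x 46 mm, walls sloping out to 75 x 57 mm at the top. Origin: centre of its floor, 7.8 mm above the worktable; x along its length and the row, towards the largest; z up. Empty at the start.
- pocket_4: largest of four oval pockets, in a row in order of size in a fixed grey tray (312 x 90 mm, top 19.8 mm above the worktable, turned any way). 12 mm deep, flat pale floor 74 x 53 mm, walls sloping out to 85 x 64 mm at the top. Origin: centre of its floor, 7.8 mm above the worktable; x along its length and the row, towards the largest; z up. One of the two smaller cutters stands in it at the start.
- round_cutter: bystander: round steel ring cutter, 60 mm across, 35 mm high, standing on the worktable to the left of the black board. Origin: centre of its lower edge. (Also about, fixed: a melter with its lid up, 0.4 m high, right of y = -0.46 between x = 0.28 and 0.66, and penguins 241 mm tall beyond x = 0.63 left of y = 0.08, else beyond x = 0.73.)
- kitchen_timer: bystander: round green kitchen timer with a white knob, 62 mm across, 40 mm high, standing on the worktable to the left of the black board. Origin: centre of its underside.

How it is judged:
By the outcome, as a careful person would: the job done as asked, in the order asked, and still so for the second after the job is handed in, with the robot touching nothing.
It also fails if it takes over 104 s, if anything falls off the work surface, if the arm or the gripper's body presses on something with over 40 N, if the wrist force passes 120 N, or if a joint passes its speed limit or range.

## Working session

There is one attempt and no reset: what is moved stays moved. The work goes in short steps, Python scripts to look and compute and a shell command to move; the robot and the scene stay as the last step left them, time stands still between calls to the robot, and variables do not carry over. Pictures are saved under pics/ and viewed, at most 14 in all, crops included, and the job is handed in when it is done.

```bash
mkdir -p pics; ls; python3 - <<'E'
from workcell import bot, optics
import cv2
for n in ("top","side"):
    c=optics.read_camera(n); cv2.imwrite(f"pics/{n}0.png",c["img"][:,:,::-1]); print(n,c["vertical_fov"],c["cx"],c["cy"],c["R"],c["t"], [k for k in c])
c=optics.read_camera("wrist");print(c["tool_from_camera"],c["vertical_fov"],c["cx"],c["cy"])
print(bot.read_state())
E
```

```text
pics
top 56.2129824456196 317.43015113308104 202.60475402405797 [[ 2.36888352e-02 -9.99719038e-01 -8.27007759e-04]
 [-9.98330874e-01 -2.36123415e-02 -5.27060036e-02]
 [ 5.26716677e-02  2.07417121e-03 -9.98609730e-01]] [-0.07428744  0.51183124  1.05877808] ['img', 'vertical_fov', 'cx', 'cy', 'R', 't']
side 57.42422197948189 319.63820301257294 203.82832743163576 [[ 0.99202041 -0.1248102  -0.01783009]
 [-0.0792422  -0.50724172 -0.85815297]
 [ 0.09806208  0.85271816 -0.51308437]] [-0.5254202   0.0517147   0.98164257] ['img', 'vertical_fov', 'cx', 'cy', 'R', 't']
[[ 5.02690190e-04 -9.60645305e-01 -2.77777512e-01  7.04662836e-02]
 [ 9.99999129e-01  1.43975743e-04  1.31176973e-03  1.14926568e-04]
 [-1.22015221e-03 -2.77777930e-01  9.60644540e-01  2.96920754e-02]
 [ 0.00000000e+00  0.00000000e+00  0.00000000e+00  1.00000000e+00]] 67.1352659799098 322.87787398368954 196.72301110928836
{'time': 0.15, 'q': array([ 1.31214626e+00,  2.64626734e-01,  1.60507588e+00,  2.28940256e-05,
        1.27373398e+00, -3.68667910e-02]), 'joint_vel': array([-0.00128367, -0.00196897, -0.00403526, -0.00119712, -0.00061159,
       -0.00251785]), 'joint_torque': array([ 3.25883457e-04, -5.15909851e+01, -3.67960346e+01, -6.32521576e-06,
        8.01255985e-03, -4.42545627e-06]), 'tool_pos': array([0.14838743, 0.65821448, 0.40360792]), 'tcp_rot': array([-3.47640717e-01, -3.12200265e+00,  2.85956438e-03]), 'wrist_force': array([-0.43678679,  0.18532466,  0.52776654]), 'torque': array([-0.04475251,  0.04178967,  0.02527907]), 'grip_force': 0.0, 'width': 1.0006770175000228}
```

View pics/top0.png

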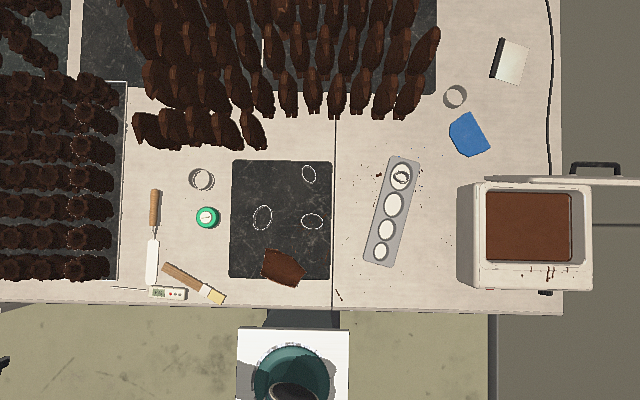

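View pics/side0.png

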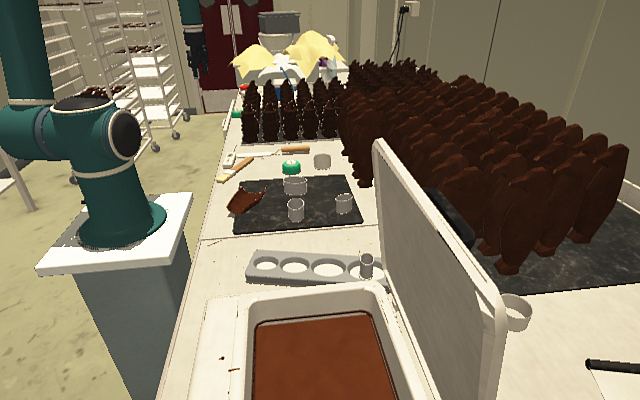

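```bash
cat > h.py <<'E'
import numpy as np, cv2
from scipy.spatial.transform import Rotation as Ro
from workcell import bot, optics
def cam(n):
    s=bot.read_state(); c=optics.read_camera(n)
    f=200/np.tan(np.radians(c["vertical_fov"]/2)); c["K"]=np.array([[f,0,c["cx"]],[0,f,c["cy"]],[0,0,1]])
    if n=="wrist":
        T=np.eye(4);T[:3,:3]=Ro.from_rotvec(s["tcp_rot"]).as_matrix();T[:3,3]=s["tool_pos"]
        M=np.linalg.inv(T@c["tool_from_camera"]); c["R"],c["t"]=M[:3,:3],M[:3,3]
    return c
def back(c,uv,z):
    uv=np.atleast_2d(np.array(uv,float)); d=np.c_[uv,np.ones(len(uv))]@np.linalg.inv(c["K"]).T@c["R"]
    o=-c["R"].T@c["t"]; return (o+d*((z-o[2])/d[:,2])[:,None])
def proj(c,X):
    p=(np.atleast_2d(X)@c["R"].T+c["t"])@c["K"].T; return p[:,:2]/p[:,2:]
def go(x,y,z,closedir=None):
    """closedir: world angle (deg) of tool y line. prints turn first, then shift in turned frame"""
    s=bot.read_state();R=Ro.from_rotvec(s["tcp_rot"]).as_matrix()
    tilt=R[:,2]; az=0
    if closedir is not None:
        a=np.degrees(np.arctan2(R[1,1],R[0,1])); d=(closedir-a+90)%180-90; az=-d
    R2=R@Ro.from_rotvec([0,0,np.radians(az)]).as_matrix()
    d=R2.T@(np.array([x,y,z])-s["tool_pos"])*1000
    print("t %.2f pos %s q %s tilt %s | az %.1f (or other) then d %s"%(s["time"],s["tool_pos"].round(4),s["q"].round(2),tilt.round(4),az,d.round(1)))
E
python3 - <<'E'
from h import *
c=cam("top")
for n,p,z in [("board NE",(309,174),.0478),("W",(263,217),.0478),("SE",(312,221),.0478),("inpocket",(401,177),.0478),("p4",(400.5,177.5),.0198),("p3",(393.5,204.5),.0198),("p2",(386.5,230),.0198),("p1",(380.5,251),.0198)]: print(n,back(c,p,z)[0].round(3))
v=c["img"][145:300,220:430]; cv2.imwrite("pics/crop.png",cv2.resize(v,None,fx=3.8,fy=3.8,interpolation=cv2.INTER_CUBIC)[:,:,::-1])
s=bot.read_state();print(Ro.from_rotvec(s["tcp_rot"]).as_matrix().round(3))
E
```

```text
board NE [ 0.591 -0.037  0.048]
W [0.468 0.087 0.048]
SE [ 0.46  -0.048  0.048]
inpocket [ 0.588 -0.293  0.048]
p4 [ 0.591 -0.298  0.02 ]
p3 [ 0.513 -0.279  0.02 ]
p2 [ 0.44 -0.26  0.02]
p1 [ 0.38  -0.244  0.02 ]
[[-0.975  0.22  -0.   ]
 [ 0.22   0.975 -0.001]
 [ 0.    -0.001 -1.   ]]
```

View pics/crop.png

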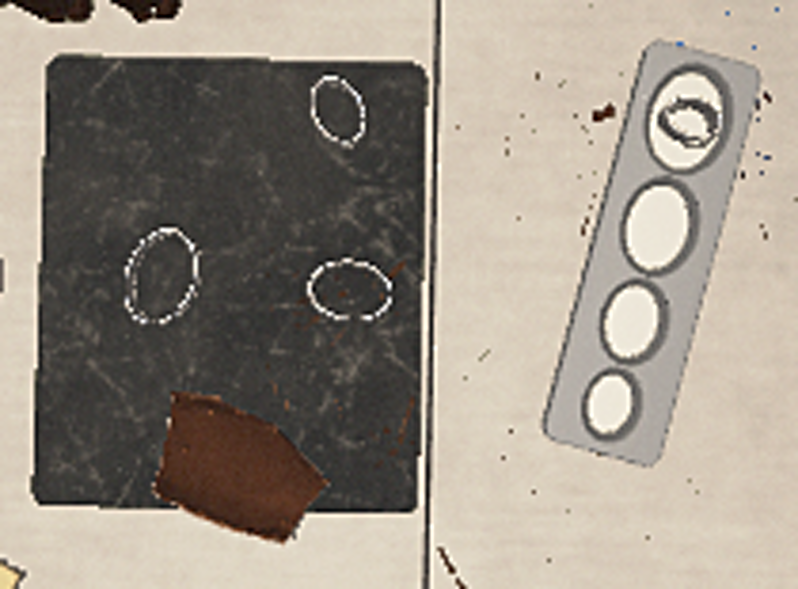

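```bash
python3 -c "
from h import *
go(.51,.02,.36)"
```

```text
t 0.20 pos [0.1484 0.6583 0.4038] q [ 1.31  0.26  1.6   0.    1.27 -0.04] tilt [-4.0e-04 -1.4e-03 -1.0e+00] | az 0.0 (or other) then d [-493.1 -543.    44.6]
```

```bash
R='{"dx":-25,"dy":-27,"dz":2}'; python3 -m jog '[{"dx":-25,"dy":-27,"dz":2},{"dx":-25,"dy":-27,"dz":2},{"dx":-25,"dy":-27,"dz":2},{"dx":-25,"dy":-27,"dz":2},{"dx":-25,"dy":-27,"dz":2},{"dx":-25,"dy":-27,"dz":2},{"dx":-25,"dy":-27,"dz":2},{"dx":-25,"dy":-27,"dz":2},{"dx":-25,"dy":-27,"dz":2},{"dx":-25,"dy":-27,"dz":2},{"dx":-25,"dy":-27,"dz":2},{"dx":-25,"dy":-27,"dz":2},{"dx":-25,"dy":-27,"dz":2},{"dx":-25,"dy":-27,"dz":2},{"dx":-25,"dy":-27,"dz":2},{"dx":-25,"dy":-27,"dz":3},{"dx":-25,"dy":-27,"dz":3},{"dx":-25,"dy":-27,"dz":3},{"dx":-25,"dy":-27,"dz":3},{}]'
python3 - <<'E'
from h import *
import pickle
c=cam("wrist"); pickle.dump(c,open("w1.pkl","wb")); cv2.imwrite("pics/w1.png",c["img"][:,:,::-1])
go(.485,-.27,.36)
E
```

```text
t 0.25 pos [0.1485 0.6583 0.404 ] q [ 1.31  0.26  1.6  -0.    1.27 -0.04] tilt [-3.e-04 -1.e-03 -1.e+00] | az 0.0 (or other) then d [-532.5 -831.5   44.9]invalid input
```

View pics/w1.png

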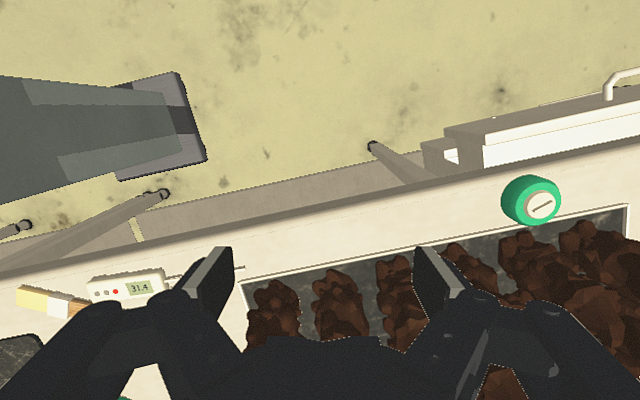

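My first move was refused: the stray shell variable or the empty row made it invalid, so the picture shows the start pose. I'll retype it with the aim point farther out, because the fingers hide the lower part of the view.

```bash
python3 -m jog '[{"dx":-27,"dy":-26,"dz":-1},{"dx":-27,"dy":-26,"dz":-1},{"dx":-27,"dy":-26,"dz":-1},{"dx":-27,"dy":-26,"dz":-1},{"dx":-27,"dy":-26,"dz":-1},{"dx":-27,"dy":-26,"dz":-1},{"dx":-27,"dy":-26,"dz":-1},{"dx":-27,"dy":-26,"dz":-1},{"dx":-27,"dy":-26,"dz":-1},{"dx":-27,"dy":-26,"dz":-1},{"dx":-27,"dy":-26,"dz":-1},{"dx":-27,"dy":-26,"dz":-1},{"dx":-27,"dy":-26,"dz":-1},{"dx":-27,"dy":-26,"dz":-1},{"dx":-27,"dy":-26,"dz":-1},{"dx":-27,"dy":-26,"dz":-1},{"dx":-27,"dy":-26,"dz":-1},{"dx":-27,"dy":-26,"dz":-1},{"dx":-27,"dy":-26,"dz":-1},{"dx":-27,"dy":-26}]' && python3 -m jog '[{"dx":0},{"dx":0}]'
python3 - <<'E'
from h import *
import pickle
c=cam("wrist"); pickle.dump(c,open("w1.pkl","wb")); cv2.imwrite("pics/w1b.png",c["img"][:,:,::-1])
go(.57,-.25,.42)
E
```

```text
t 0.30 pos [0.1485 0.6584 0.4042] q [ 1.31  0.26  1.6   0.    1.27 -0.04] tilt [-2.e-04 -8.e-04 -1.e+00] | az 0.0 (or other) then d [-611.1 -793.4  -15.2]invalid input
```

View pics/w1b.png

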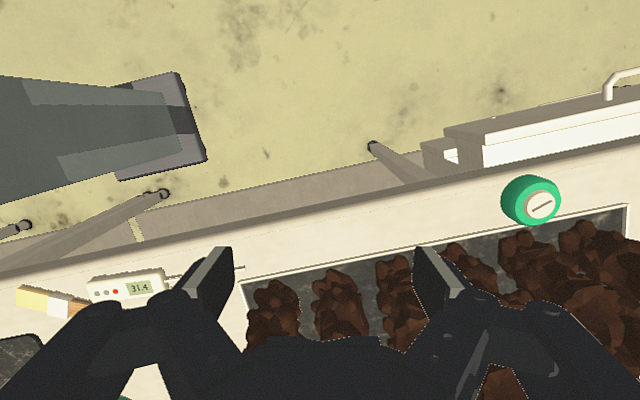

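```bash
python3 -m jog '[{"dx":-20,"dy":-20,"dz":0,"ax":0,"ay":0,"az":0}]'; python3 -m jog '[{"dx":-20,"dy":-20}]'
```

```text
time: 0.38
tool_pos: [0.1618, 0.6368, 0.4043]
tcp_rot: [-0.343, -3.121, -0.003]
wrist_force: [0.7, 0.3, 0.8]
width: 0.996
grip_force: 0.0invalid input
```

```bash
python3 -m jog '[{"dx":-27,"dy":-25,"dz":-1,"ax":0,"ay":0,"az":0},{"dx":-27,"dy":-25,"dz":-1,"ax":0,"ay":0,"az":0},{"dx":-27,"dy":-25,"dz":-1,"ax":0,"ay":0,"az":0},{"dx":-27,"dy":-25,"dz":-1,"ax":0,"ay":0,"az":0},{"dx":-27,"dy":-25,"dz":-1,"ax":0,"ay":0,"az":0},{"dx":-27,"dy":-25,"dz":-1,"ax":0,"ay":0,"az":0},{"dx":-27,"dy":-25,"dz":-1,"ax":0,"ay":0,"az":0},{"dx":-27,"dy":-25,"dz":-1,"ax":0,"ay":0,"az":0},{"dx":-27,"dy":-25,"dz":-1,"ax":0,"ay":0,"az":0},{"dx":-27,"dy":-25,"dz":-1,"ax":0,"ay":0,"az":0},{"dx":-27,"dy":-25,"dz":-1,"ax":0,"ay":0,"az":0},{"dx":-27,"dy":-25,"dz":-1,"ax":0,"ay":0,"az":0},{"dx":-27,"dy":-25,"dz":-1,"ax":0,"ay":0,"az":0},{"dx":-27,"dy":-25,"dz":-1,"ax":0,"ay":0,"az":0},{"dx":-27,"dy":-25,"dz":-1,"ax":0,"ay":0,"az":0},{"dx":-27,"dy":-25,"dz":-1,"ax":0,"ay":0,"az":0},{"dx":-27,"dy":-25,"dz":0,"ax":0,"ay":0,"az":0},{"dx":-27,"dy":-25,"dz":0,"ax":0,"ay":0,"az":0},{"dx":-10,"dy":-10,"dz":0,"ax":0,"ay":0,"az":0},{"dx":0,"dy":0,"dz":0,"ax":0,"ay":0,"az":0}]'
python3 - <<'E'
from h import *
import pickle
c=cam("wrist"); pickle.dump(c,open("w1.pkl","wb")); cv2.imwrite("pics/w1c.png",c["img"][:,:,::-1])
go(.57,-.25,.42)
E
```

```text
time: 2.05
tool_pos: [0.5477, 0.074, 0.4206]
tcp_rot: [0.354, 3.121, -0.001]
wrist_force: [-0.2, 0.5, 0.2]
width: 0.999
grip_force: 0.0
t 2.10 pos [0.5467 0.0755 0.4204] q [ 0.09  0.02  1.85  0.    1.27 -1.25] tilt [-7.e-04  3.e-04 -1.e+00] | az 0.0 (or other) then d [-9.530e+01 -3.122e+02  3.000e-01]
```

View pics/w1c.png

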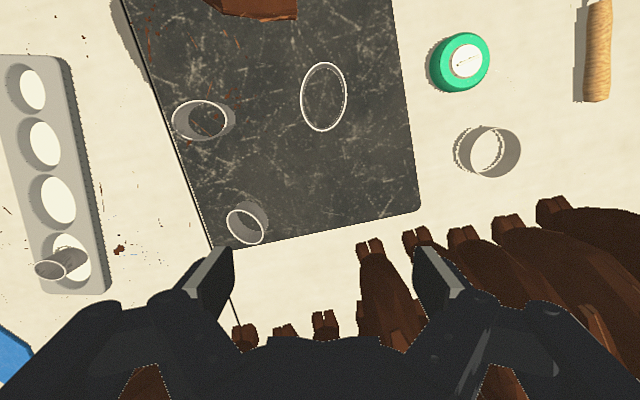

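The rims are clear on the board: the largest oval at (324,96), the 60 mm one at (200,119) and the 50 mm one at (245,226). The tray is at the left with the small cutter in its largest pocket near (55,262). Next I'll look at the tray straight on.

```bash
python3 -m jog '[{"dx":-9,"dy":-27,"dz":5,"ax":0,"ay":0,"az":0},{"dx":-9,"dy":-27,"dz":5,"ax":0,"ay":0,"az":0},{"dx":-9,"dy":-27,"dz":5,"ax":0,"ay":0,"az":0},{"dx":-9,"dy":-27,"dz":5,"ax":0,"ay":0,"az":0},{"dx":-9,"dy":-27,"dz":5,"ax":0,"ay":0,"az":0},{"dx":-9,"dy":-27,"dz":5,"ax":0,"ay":0,"az":0},{"dx":-9,"dy":-27,"dz":5,"ax":0,"ay":0,"az":0},{"dx":-9,"dy":-27,"dz":5,"ax":0,"ay":0,"az":0},{"dx":-9,"dy":-27,"dz":5,"ax":0,"ay":0,"az":0},{"dx":-9,"dy":-27,"dz":5,"ax":0,"ay":0,"az":0},{"dx":-9,"dy":-27,"dz":5,"ax":0,"ay":0,"az":0},{"dx":-9,"dy":-27,"dz":5,"ax":0,"ay":0,"az":0},{"dx":0,"dy":0,"dz":0,"ax":0,"ay":0,"az":0},{"dx":0,"dy":0,"dz":0,"ax":0,"ay":0,"az":0}]'
python3 - <<'E'
from h import *
import pickle
c=cam("wrist"); pickle.dump(c,open("w2.pkl","wb")); cv2.imwrite("pics/w2.png",c["img"][:,:,::-1])
c=pickle.load(open("w1.pkl","rb"))
from scipy.optimize import minimize
def fit(c,p0,A,B,z,mask):
    dt=np.minimum(cv2.distanceTransform((~mask).astype(np.uint8),cv2.DIST_L2,5),6)
    th=np.linspace(0,2*np.pi,120)
    def pts(p): 
        e=np.array([A*np.cos(th),B*np.sin(th)]);k,s=np.cos(p[2]),np.sin(p[2])
        return np.c_[p[0]+k*e[0]-s*e[1],p[1]+s*e[0]+k*e[1],0*th+z]
    def cost(p):
        uv=proj(c,pts(p)).astype(np.float32)
        return cv2.remap(dt,uv[None,:,0],uv[None,:,1],cv2.INTER_LINEAR).mean()
    return min((minimize(cost,[*p0,a],method="Nelder-Mead",options=dict(initial_simplex=[[*p0,a],[p0[0]+.006,p0[1],a],[p0[0],p0[1]+.006,a],[*p0,a+.3]])) for a in np.arange(0,3.1,.4)),key=lambda r:r.fun)
g=c["img"].min(axis=2); m=g>185
for px in [(324,96),(200,119),(245,226)]:
    p0=back(c,px,.0478)[0,:2]
    for L,W in [(50,35),(60,42),(70,49)]:
        r=fit(c,p0,L/2000-.001,W/2000-.001,.0478,m); print(px,L,r.x[:2].round(4),(np.degrees(r.x[2])%180).round(1),"cost %.2f"%r.fun)
E
```

```text
time: 3.27
tool_pos: [0.5803, -0.2626, 0.36]
tcp_rot: [-0.349, -3.121, -0.002]
wrist_force: [-0.6, -0.2, 0.2]
width: 0.997
grip_force: 0.0
(324, 96) 50 [0.4789 0.0845] 26.7 cost 2.50
(324, 96) 60 [0.4726 0.0873] 5.5 cost 2.32
(324, 96) 70 [0.4663 0.0934] 164.1 cost 0.56
(200, 119) 50 [ 0.4565 -0.0392] 63.5 cost 2.73
(200, 119) 60 [ 0.4589 -0.0458] 82.7 cost 1.96
(200, 119) 70 [ 0.4628 -0.0509] 97.4 cost 2.18
(245, 226) 50 [ 0.6493 -0.0372] 144.0 cost 0.00
(245, 226) 60 [ 0.6664 -0.042 ] 24.6 cost 0.00
(245, 226) 70 [ 0.7022 -0.0429] 58.1 cost 0.00
```

View pics/w2.png

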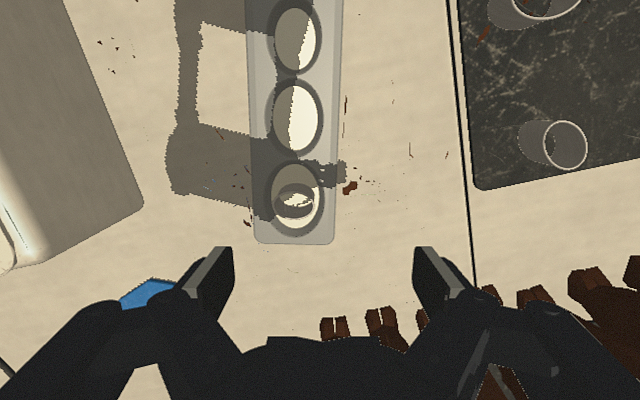

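The arm's shadow covers the tray at this angle. Pocket 4 is at about (296,195) with the small cutter inside it, and the oval_2 rim is at (565,145). I'll fit the rims with locally masked images, and the pockets from the first top picture.

```bash
cat > f.py <<'E'
from h import *
import pickle
from scipy.optimize import minimize
def fit(c,px,A,B,z,mask,r=45):
    w=np.zeros(mask.shape,np.uint8); cv2.circle(w,tuple(int(i) for i in px),r,1,-1); m=mask&(w>0)
    p0=back(c,px,z)[0,:2]
    dt=np.minimum(cv2.distanceTransform((~m).astype(np.uint8),cv2.DIST_L2,5),6)
    th=np.linspace(0,2*np.pi,120)
    def cost(p):
        k,s=np.cos(p[2]),np.sin(p[2]);a,b=A*np.cos(th),B*np.sin(th)
        uv=proj(c,np.c_[p[0]+k*a-s*b,p[1]+s*a+k*b,0*th+z]).astype(np.float32)
        return cv2.remap(dt,uv[None,:,0],uv[None,:,1],cv2.INTER_LINEAR,borderValue=6).mean()
    r=min((minimize(cost,[*p0,a],method="Nelder-Mead",options=dict(initial_simplex=[[*p0,a],[p0[0]+.006,p0[1],a],[p0[0],p0[1]+.006,a],[*p0,a+.3]])) for a in np.arange(0,3.1,.4)),key=lambda r:r.fun)
    return r.x[:2].round(4),(np.degrees(r.x[2])%180).round(1),"cost %.2f"%r.fun
E
python3 - <<'E'
from f import *
c1=pickle.load(open("w1.pkl","rb"));c2=pickle.load(open("w2.pkl","rb"))
ct=cam("top"); ct["img"]=cv2.imread("pics/top0.png")[:,:,::-1]; pickle.dump(ct,open("top.pkl","wb"))
def M(c,t): return c["img"].min(axis=2)>t
for L,W,p1,r1,pt,rt in [(50,35,(245,226),27,(309,174),13),(60,42,(200,119),38,(312,221),15),(70,49,(324,96),48,(263,217),17)]:
    a,b=L/2000-.001,W/2000-.001
    for t in (130,160): print(L,"w1",*fit(c1,p1,a,b,.0478,M(c1,t),r1),"top",*fit(ct,pt,a,b,.0478,M(ct,t),rt))
print("50 w2",*fit(c2,(565,145),.024,.0165,.0478,M(c2,150),30))
# pocket floors from top
for n,px in [(3,(393.5,204.5)),(2,(386.5,230)),(1,(380.5,251))]:
    g=ct["img"].min(axis=2).astype(np.uint8)
    x,y=map(int,px); sub=cv2.resize(g[y-18:y+18,x-18:x+18],None,fx=8,fy=8,interpolation=cv2.INTER_CUBIC)
    cn,_=cv2.findContours((sub>195).astype(np.uint8),0,2)
    k=[q for q in cn if cv2.pointPolygonTest(q,(144,144),False)>0][0].reshape(-1,2)
    P=back(ct,(k+.5)/8-.5+[x-18,y-18],.0078)[:,:2]
    (cx,cy),ax,an=cv2.fitEllipse((P*1e4).astype(np.float32)); print("pocket",n,round(cx/1e4,4),round(cy/1e4,4),np.round(ax,0)/10,round(an,1))
v=c2["img"][150:260,230:370]; cv2.imwrite("pics/c4.png",cv2.resize(v,None,fx=5,fy=5,interpolation=cv2.INTER_CUBIC)[:,:,::-1])
E
```

```text
50 w1 [ 0.5921 -0.0335] 27.3 cost 0.25 top [ 0.5924 -0.0354] 27.4 cost 0.41
50 w1 [ 0.5918 -0.0337] 29.7 cost 0.41 top [ 0.5924 -0.0354] 27.4 cost 0.50
60 w1 [ 0.4595 -0.0457] 83.5 cost 1.30 top [ 0.4606 -0.0475] 85.6 cost 0.42
60 w1 [ 0.4591 -0.0457] 81.8 cost 1.53 top [ 0.4607 -0.0472] 84.5 cost 0.53
70 w1 [0.4668 0.0931] 162.5 cost 0.28 top [0.4676 0.0906] 163.6 cost 0.58
70 w1 [0.4665 0.093 ] 161.5 cost 0.42 top [0.4678 0.0906] 162.6 cost 0.71
50 w2 [ 0.5923 -0.0323] 24.1 cost 0.99
pocket 3 0.514 -0.278 [43.9 62.4] 75.8
pocket 2 0.442 -0.2598 [36.6 52.3] 76.3
pocket 1 0.3802 -0.2442 [30.3 41.7] 75.2
```

View pics/c4.png

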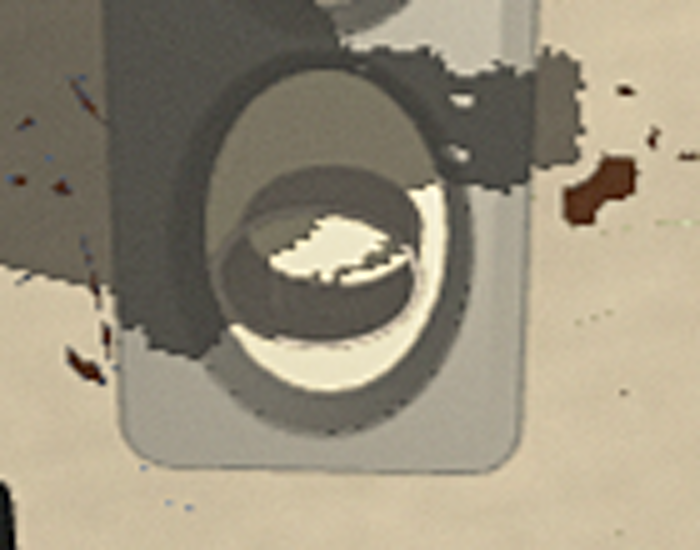

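```bash
python3 - <<'E'
from f import *
c2=pickle.load(open("w2.pkl","rb"))
k=np.array([(218,275),(232,235),(265,213),(320,206),(380,222),(410,245),(416,275),(395,310),(350,337),(300,342),(255,325),(228,300)])
P=back(c2,(k+.5)/5-.5+[230,150],.0478)[:,:2]
(x,y),ax,an=cv2.fitEllipse((P*1e4).astype(np.float32)); x/=1e4;y/=1e4;print(x,y,np.round(ax)/10,an)
# floor of p4: extremes in crop left 207, right 447, top 70, bottom 392 
f=back(c2,(np.array([(207,225),(447,225),(330,70),(330,392)])+.5)/5-.5+[230,150],.0078)[:,:2];print(f.round(4),f.mean(0))
go(x,y,.197,an)
E
```

```text
0.592014892578125 -0.2945822265625 [28.2 38.8] 168.55621337890625
[[ 0.5871 -0.3223]
 [ 0.5989 -0.2702]
 [ 0.5594 -0.2871]
 [ 0.6317 -0.3053]] [ 0.59427207 -0.29623204]
t 3.37 pos [ 0.5804 -0.2614  0.3606] q [-0.46  0.22  1.74  0.    1.18 -1.81] tilt [-4.0e-04  1.2e-03 -1.0e+00] | az 88.8 (or other) then d [-30.4  18.  163.6]
```

```bash
python3 -m jog '[{"dx":0,"dy":0,"dz":5,"ax":0,"ay":0,"az":6.8},{"dx":0,"dy":0,"dz":5,"ax":0,"ay":0,"az":6.8},{"dx":0,"dy":0,"dz":5,"ax":0,"ay":0,"az":6.8},{"dx":0,"dy":0,"dz":5,"ax":0,"ay":0,"az":6.8},{"dx":0,"dy":0,"dz":5,"ax":0,"ay":0,"az":6.8},{"dx":0,"dy":0,"dz":5,"ax":0,"ay":0,"az":6.8},{"dx":0,"dy":0,"dz":5,"ax":0,"ay":0,"az":6.8},{"dx":0,"dy":0,"dz":5,"ax":0,"ay":0,"az":6.8},{"dx":0,"dy":0,"dz":5,"ax":0,"ay":0,"az":6.8},{"dx":0,"dy":0,"dz":5,"ax":0,"ay":0,"az":6.8},{"dx":0,"dy":0,"dz":5,"ax":0,"ay":0,"az":6.8},{"dx":0,"dy":0,"dz":5,"ax":0,"ay":0,"az":6.8},{"dx":0,"dy":0,"dz":5,"ax":0,"ay":0,"az":6.8},{"dx":-15,"dy":9,"dz":0,"ax":0,"ay":0,"az":0},{"dx":-15,"dy":9,"dz":0,"ax":0,"ay":0,"az":0},{"dx":0,"dy":0,"dz":0,"ax":0,"ay":0,"az":0},{"dx":0,"dy":0,"dz":0,"ax":0,"ay":0,"az":0}]'
python3 - <<'E'
from f import *
go(.592,-.294,.197,168.6)
c=cam("wrist"); pickle.dump(c,open("w3.pkl","wb")); cv2.imwrite("pics/w3.png",c["img"][:,:,::-1])
print(proj(c,[[.592,-.294,.0478]]))
E
```

```text
time: 4.78
tool_pos: [0.5927, -0.2947, 0.2962]
tcp_rot: [2.425, 1.997, 0.001]
wrist_force: [0.7, 0.4, -0.5]
width: 0.997
grip_force: 0.0
t 4.78 pos [ 0.5927 -0.2947  0.2962] q [-0.5   0.32  1.74  0.    1.08 -0.31] tilt [ 6.e-04  3.e-04 -1.e+00] | az 0.3 (or other) then d [ 0.6 -0.9 99.2]
[[321.46042668 205.813404  ]]
```

View pics/w3.png

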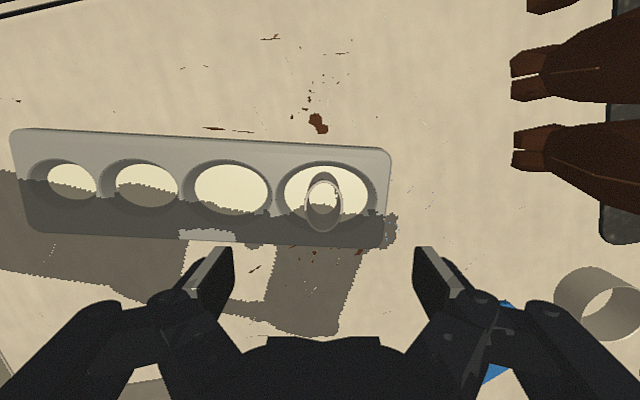

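The picture shows the whole tray, with oval_1's rim at (323,206), which matches the predicted (321,206). I'll descend and grip.

```bash
python3 -m jog '[{"dx":0,"dy":-1,"dz":20,"ax":0,"ay":0,"az":0},{"dx":0,"dy":0,"dz":20,"ax":0,"ay":0,"az":0},{"dx":0,"dy":0,"dz":20,"ax":0,"ay":0,"az":0},{"dx":0,"dy":0,"dz":20,"ax":0,"ay":0,"az":0},{"dx":0,"dy":0,"dz":19,"ax":0,"ay":0,"az":0},{"dx":0,"dy":0,"dz":0,"ax":0,"ay":0,"az":0}]' && python3 -m jog '[{"dx":0,"dy":0,"dz":0,"ax":0,"ay":0,"az":0},{"dx":0,"dy":0,"dz":0,"ax":0,"ay":0,"az":0},{"dx":0,"dy":0,"dz":0,"ax":0,"ay":0,"az":0},{"dx":0,"dy":0,"dz":0,"ax":0,"ay":0,"az":0},{"dx":0,"dy":0,"dz":0,"ax":0,"ay":0,"az":0},{"dx":0,"dy":0,"dz":0,"ax":0,"ay":0,"az":0},{"dx":0,"dy":0,"dz":0,"ax":0,"ay":0,"az":0},{"dx":0,"dy":0,"dz":0,"ax":0,"ay":0,"az":0},{"dx":0,"dy":0,"dz":0,"ax":0,"ay":0,"az":0},{"dx":0,"dy":0,"dz":0,"ax":0,"ay":0,"az":0}]' 0.2 30
```

```text
time: 5.33
tool_pos: [0.589, -0.2931, 0.1922]
tcp_rot: [-2.419, -1.992, 0.005]
wrist_force: [-1.0, 0.5, -1.5]
width: 0.995
grip_force: 0.0
time: 6.17
tool_pos: [0.5919, -0.2962, 0.1985]
tcp_rot: [2.425, 1.994, 0.002]
wrist_force: [-0.6, 0.5, 7.2]
width: 0.31
grip_force: 30.5
```

```bash
python3 -m jog '[{"dx":0,"dy":0,"dz":-12,"ax":0,"ay":0,"az":0},{"dx":0,"dy":0,"dz":-16,"ax":0,"ay":0,"az":0},{"dx":0,"dy":0,"dz":-16,"ax":0,"ay":0,"az":0},{"dx":0,"dy":0,"dz":-10,"ax":0,"ay":0,"az":0},{"dx":0,"dy":0,"dz":-6,"ax":0,"ay":0,"az":0},{"dx":0,"dy":0,"dz":0,"ax":0,"ay":0,"az":0}]'; python3 -c "
from f import *
go(.3803,-.243,.199,75.8)"
```

```text
time: 6.67
tool_pos: [0.5919, -0.2962, 0.2589]
tcp_rot: [2.424, 1.994, 0.002]
wrist_force: [-0.3, -0.6, 0.4]
width: 0.315
grip_force: 29.8
t 6.67 pos [ 0.5919 -0.2962  0.2589] q [-0.5   0.36  1.76 -0.    1.02 -0.31] tilt [ 0.003  -0.0016 -1.    ] | az -86.9 (or other) then d [ 2.183e+02 -2.000e-01  5.910e+01]
```

```bash
python3 -m jog '[{"dx":0,"dy":0,"dz":0,"ax":0,"ay":0,"az":-6.7},{"dx":0,"dy":0,"dz":0,"ax":0,"ay":0,"az":-6.7},{"dx":0,"dy":0,"dz":0,"ax":0,"ay":0,"az":-6.7},{"dx":0,"dy":0,"dz":0,"ax":0,"ay":0,"az":-6.7},{"dx":0,"dy":0,"dz":0,"ax":0,"ay":0,"az":-6.7},{"dx":0,"dy":0,"dz":0,"ax":0,"ay":0,"az":-6.7},{"dx":0,"dy":0,"dz":0,"ax":0,"ay":0,"az":-6.7},{"dx":0,"dy":0,"dz":0,"ax":0,"ay":0,"az":-6.7},{"dx":0,"dy":0,"dz":0,"ax":0,"ay":0,"az":-6.7},{"dx":0,"dy":0,"dz":0,"ax":0,"ay":0,"az":-6.7},{"dx":0,"dy":0,"dz":0,"ax":0,"ay":0,"az":-6.7},{"dx":0,"dy":0,"dz":0,"ax":0,"ay":0,"az":-6.7},{"dx":0,"dy":0,"dz":0,"ax":0,"ay":0,"az":-6.5}]' && python3 -m jog '[{"dx":22,"dy":0,"dz":0,"ax":0,"ay":0,"az":0},{"dx":22,"dy":0,"dz":0,"ax":0,"ay":0,"az":0},{"dx":22,"dy":0,"dz":0,"ax":0,"ay":0,"az":0},{"dx":22,"dy":0,"dz":0,"ax":0,"ay":0,"az":0},{"dx":22,"dy":0,"dz":0,"ax":0,"ay":0,"az":0},{"dx":22,"dy":0,"dz":0,"ax":0,"ay":0,"az":0},{"dx":22,"dy":0,"dz":0,"ax":0,"ay":0,"az":0},{"dx":22,"dy":0,"dz":0,"ax":0,"ay":0,"az":0},{"dx":22,"dy":0,"dz":0,"ax":0,"ay":0,"az":0},{"dx":20,"dy":0,"dz":0,"ax":0,"ay":0,"az":0},{"dx":0,"dy":0,"dz":0,"ax":0,"ay":0,"az":0},{"dx":0,"dy":0,"dz":0,"ax":0,"ay":0,"az":0}]'
python3 - <<'E'
from f import *
c=cam("wrist"); pickle.dump(c,open("w4.pkl","wb")); cv2.imwrite("pics/w4.png",c["img"][:,:,::-1])
go(.3803,-.243,.199,75.8)
E
```

```text
time: 7.75
tool_pos: [0.5907, -0.2956, 0.2553]
tcp_rot: [-0.379, -3.117, -0.001]
wrist_force: [1.1, 0.3, -0.6]
width: 0.311
grip_force: 29.8
time: 8.75
tool_pos: [0.3788, -0.2418, 0.2559]
tcp_rot: [-0.39, -3.116, -0.001]
wrist_force: [0.9, -0.1, -0.3]
width: 0.314
grip_force: 29.8
t 8.80 pos [ 0.3798 -0.2423  0.2564] q [-0.62 -0.02  2.21  0.    0.94 -1.95] tilt [ 2.e-04 -0.e+00 -1.e+00] | az -0.0 (or other) then d [-0.6 -0.6 57.4]
```

View pics/w4.png

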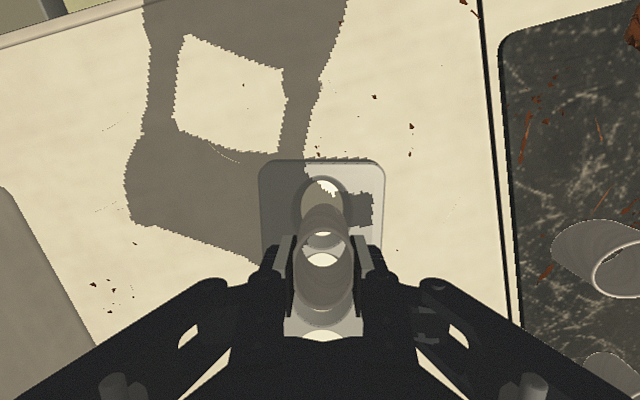

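Oval_1 is held upright between the pads (rim about (323,270)), with pocket 1 in line below it. I'll lower it while watching the force.

```bash
python3 -c "
from f import *
c=pickle.load(open('w4.pkl','rb'));print(proj(c,[[.3798,-.2423,.1057],[.3798+.0194,-.2423-.0049,.1057],[.3798-.0194,-.2423+.0049,.1057]]))"
python3 -m jog '[{"dx":0,"dy":0,"dz":12,"ax":0,"ay":0,"az":0},{"dx":0,"dy":0,"dz":12,"ax":0,"ay":0,"az":0},{"dx":0,"dy":0,"dz":9,"ax":0,"ay":0,"az":0},{"dx":0,"dy":0,"dz":7,"ax":0,"ay":0,"az":0},{"dx":0,"dy":0,"dz":5,"ax":0,"ay":0,"az":0},{"dx":0,"dy":0,"dz":4,"ax":0,"ay":0,"az":0},{"dx":0,"dy":0,"dz":3,"ax":0,"ay":0,"az":0},{"dx":0,"dy":0,"dz":3,"ax":0,"ay":0,"az":0},{"dx":0,"dy":0,"dz":0,"ax":0,"ay":0,"az":0},{"dx":0,"dy":0,"dz":0,"ax":0,"ay":0,"az":0}]'
```

```text
[[321.54897358 275.44360262]
 [321.64002387 313.40512678]
 [321.45017583 234.25193495]]
time: 9.63
tool_pos: [0.38, -0.2424, 0.2018]
tcp_rot: [0.388, 3.117, -0.0]
wrist_force: [-0.2, -0.5, -0.6]
width: 0.316
grip_force: 29.8
```

```bash
python3 -m jog '[{"dx":0,"dy":0,"dz":1.5,"ax":0,"ay":0,"az":0},{"dx":0,"dy":0,"dz":1,"ax":0,"ay":0,"az":0},{"dx":0,"dy":0,"dz":0.5,"ax":0,"ay":0,"az":0},{"dx":0,"dy":0,"dz":0,"ax":0,"ay":0,"az":0},{"dx":0,"dy":0,"dz":0,"ax":0,"ay":0,"az":0}]' && python3 -m jog '[{"dx":0,"dy":0,"dz":0,"ax":0,"ay":0,"az":0},{"dx":0,"dy":0,"dz":0,"ax":0,"ay":0,"az":0},{"dx":0,"dy":0,"dz":0,"ax":0,"ay":0,"az":0},{"dx":0,"dy":0,"dz":0,"ax":0,"ay":0,"az":0},{"dx":0,"dy":0,"dz":0,"ax":0,"ay":0,"az":0},{"dx":0,"dy":0,"dz":0,"ax":0,"ay":0,"az":0},{"dx":0,"dy":0,"dz":-10,"ax":0,"ay":0,"az":0},{"dx":0,"dy":0,"dz":-20,"ax":0,"ay":0,"az":0},{"dx":0,"dy":0,"dz":-20,"ax":0,"ay":0,"az":0},{"dx":0,"dy":0,"dz":-20,"ax":0,"ay":0,"az":0},{"dx":0,"dy":0,"dz":-20,"ax":0,"ay":0,"az":0},{"dx":0,"dy":0,"dz":-20,"ax":0,"ay":0,"az":0},{"dx":0,"dy":0,"dz":0,"ax":0,"ay":0,"az":0},{"dx":0,"dy":0,"dz":0,"ax":0,"ay":0,"az":0}]' 1
python3 - <<'E'
from f import *
c=cam("wrist"); pickle.dump(c,open("w5.pkl","wb")); cv2.imwrite("pics/w5.png",c["img"][:,:,::-1])
print(proj(c,[[.3803,-.243,.0478]]))
go(.4670,.092,.197,73)
go(.5922,-.0345,.197,117.4)
E
```

```text
time: 10.05
tool_pos: [0.3799, -0.2423, 0.1988]
tcp_rot: [0.389, 3.117, -0.0]
wrist_force: [-0.0, 0.6, -0.7]
width: 0.321
grip_force: 29.8
time: 11.22
tool_pos: [0.3805, -0.2427, 0.3107]
tcp_rot: [0.388, 3.114, -0.003]
wrist_force: [1.1, -0.1, 0.2]
width: 0.999
grip_force: 0.0
[[322.44860747 198.99722107]]
t 11.27 pos [ 0.3799 -0.2423  0.3093] q [-0.62 -0.08  2.17 -0.    1.06 -1.95] tilt [ 1.e-03 -7.e-04 -1.e+00] | az 2.8 (or other) then d [ 14.6 345.2 112.1]
t 11.27 pos [ 0.3799 -0.2423  0.3093] q [-0.62 -0.08  2.17 -0.    1.06 -1.95] tilt [ 1.e-03 -7.e-04 -1.e+00] | az -41.6 (or other) then d [-284.1   86.9  112.4]
```

View pics/w5.png

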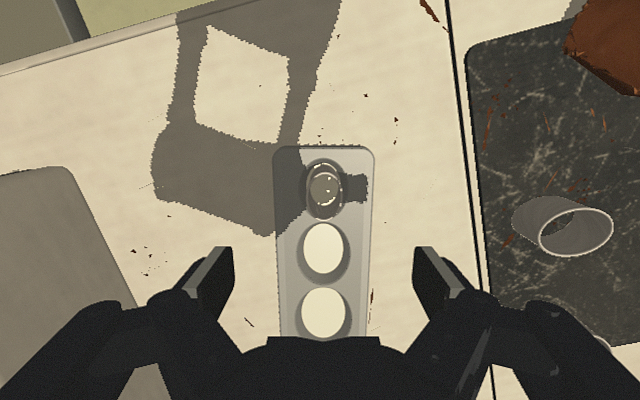

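Oval_1 stands in pocket 1 (about (324,190)), and pockets 2 and 3 are clear at (323,248) and (323,313). Next is oval_2.

```bash
python3 -m jog '[{"dx":0,"dy":0,"dz":0,"ax":0,"ay":0,"az":-7},{"dx":0,"dy":0,"dz":0,"ax":0,"ay":0,"az":-7},{"dx":0,"dy":0,"dz":0,"ax":0,"ay":0,"az":-7},{"dx":0,"dy":0,"dz":0,"ax":0,"ay":0,"az":-7},{"dx":0,"dy":0,"dz":0,"ax":0,"ay":0,"az":-7},{"dx":0,"dy":0,"dz":0,"ax":0,"ay":0,"az":-6.6},{"dx":-26,"dy":8,"dz":0,"ax":0,"ay":0,"az":0},{"dx":-26,"dy":8,"dz":0,"ax":0,"ay":0,"az":0},{"dx":-26,"dy":8,"dz":0,"ax":0,"ay":0,"az":0},{"dx":-26,"dy":8,"dz":0,"ax":0,"ay":0,"az":0},{"dx":-26,"dy":8,"dz":0,"ax":0,"ay":0,"az":0},{"dx":-26,"dy":8,"dz":0,"ax":0,"ay":0,"az":0},{"dx":-26,"dy":8,"dz":0,"ax":0,"ay":0,"az":0},{"dx":-26,"dy":8,"dz":0,"ax":0,"ay":0,"az":0},{"dx":-26,"dy":8,"dz":0,"ax":0,"ay":0,"az":0},{"dx":-26,"dy":8,"dz":0,"ax":0,"ay":0,"az":0},{"dx":-24,"dy":7,"dz":0,"ax":0,"ay":0,"az":0},{"dx":0,"dy":0,"dz":0,"ax":0,"ay":0,"az":0},{"dx":0,"dy":0,"dz":0,"ax":0,"ay":0,"az":0}]'; python3 -c "
from f import *
go(.5922,-.0345,.197,117.4)
c=cam('wrist'); pickle.dump(c,open('w6.pkl','wb'))
px=proj(c,[[.5922,-.0345,.0478]])[0]; print(px)
for t in (130,160): print(*fit(c,px,.024,.0165,.0478,c['img'].min(axis=2)>t,36))"
```

```text
time: 12.85
tool_pos: [0.6116, -0.0164, 0.2957]
tcp_rot: [0.699, -3.034, 0.038]
wrist_force: [0.3, 0.0, -0.6]
width: 1.001
grip_force: 0.0
t 12.85 pos [ 0.6116 -0.0164  0.2957] q [-0.06  0.24  1.84 -0.04  1.08 -2.07] tilt [-0.0213 -0.0302 -0.9993] | az -1.4 (or other) then d [22.3 -5.5 99.6]
[318.03474397 183.42588038]
[ 0.593  -0.0315] 17.1 cost 3.97
[ 0.5981 -0.0377] 63.0 cost 4.98
```

```bash
python3 -m jog '[{"dx":0,"dy":0,"dz":0,"ax":0,"ay":0,"az":0},{"dx":0,"dy":0,"dz":0,"ax":0,"ay":0,"az":0},{"dx":0,"dy":0,"dz":0,"ax":0,"ay":0,"az":0}]'; python3 -c "
from f import *
go(.5922,-.0345,.197,117.4)
c=cam('wrist'); pickle.dump(c,open('w6.pkl','wb'))
px=proj(c,[[.5922,-.0345,.0478]])[0]; print(px)
for t in (130,150,170): print(*fit(c,px,.024,.0165,.0478,c['img'].min(axis=2)>t,36))
cv2.imwrite('pics/w6.png',c['img'][:,:,::-1])"
```

```text
time: 13.15
tool_pos: [0.6109, -0.0182, 0.2975]
tcp_rot: [0.695, -3.038, 0.039]
wrist_force: [0.3, 0.3, 0.3]
width: 1.004
grip_force: 0.0
t 13.15 pos [ 0.6109 -0.0182  0.2975] q [-0.06  0.24  1.84 -0.04  1.08 -2.07] tilt [-0.0186 -0.0302 -0.9994] | az -1.6 (or other) then d [ 21.1  -4.1 101.3]
[320.12673949 183.93975836]
[ 0.5931 -0.0317] 17.8 cost 3.66
[ 0.5924 -0.0319] 24.3 cost 4.38
[ 0.5955 -0.0359] 49.3 cost 4.78
```

View pics/w6.png

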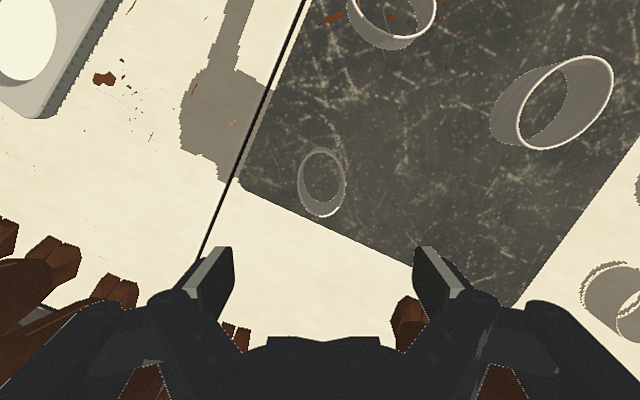

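The view shows the oval_2 rim near (323,186), close to the predicted (320,184), but the last move left the tool tilted by about 2°. I'll level it while closing in.

```bash
cat >> h.py <<'E'
def go(x,y,z,closedir):
    """full turn (rotvec in tool axes, deg) to upright with tool y along closedir, then shift in the turned axes"""
    s=bot.read_state();R=Ro.from_rotvec(s["tcp_rot"]).as_matrix()
    a=np.degrees(np.arctan2(R[1,1],R[0,1])); d=(closedir-a+90)%180-90; b=np.radians(a+d)
    yv=np.array([np.cos(b),np.sin(b),0]); zv=np.array([0,0,-1.]); R2=np.c_[np.cross(yv,zv),yv,zv]
    w=np.degrees(Ro.from_matrix(R.T@R2).as_rotvec()); dd=R2.T@(np.array([x,y,z])-s["tool_pos"])*1000
    print("t %.2f pos %s q %s turn %s then d %s"%(s["time"],s["tool_pos"].round(4),s["q"].round(2),w.round(2),dd.round(1)))
E
python3 -c "
from f import *
go(.5922,-.0335,.197,117.4)"
```

```text
t 13.20 pos [ 0.611  -0.0181  0.2977] q [-0.06  0.24  1.84 -0.04  1.08 -2.07] turn [-1.09 -1.71 -1.62] then d [ 23.8  -5.  100.7]
```

```bash
python3 -m jog '[{"dx":0,"dy":0,"dz":0,"ax":-1.1,"ay":-1.7,"az":-1.6},{"dx":12,"dy":-2.5,"dz":0,"ax":0,"ay":0,"az":0},{"dx":12,"dy":-2.5,"dz":0,"ax":0,"ay":0,"az":0},{"dx":0,"dy":0,"dz":14,"ax":0,"ay":0,"az":0},{"dx":0,"dy":0,"dz":14,"ax":0,"ay":0,"az":0},{"dx":0,"dy":0,"dz":14,"ax":0,"ay":0,"az":0},{"dx":0,"dy":0,"dz":0,"ax":0,"ay":0,"az":0},{"dx":0,"dy":0,"dz":0,"ax":0,"ay":0,"az":0}]'; python3 -c "
from f import *
go(.5922,-.0335,.197,117.4)"
```

```text
time: 13.87
tool_pos: [0.5913, -0.0335, 0.2549]
tcp_rot: [0.743, -3.05, -0.001]
wrist_force: [0.5, 0.5, 0.1]
width: 0.999
grip_force: 0.0
t 13.87 pos [ 0.5913 -0.0335  0.2549] q [-0.1   0.25  1.92 -0.    0.98 -2.15] turn [ 0.08 -0.15 -0.02] then d [-0.8 -0.4 57.9]
```

```bash
python3 -m jog '[{"dx":-1,"dy":0,"dz":15,"ax":0,"ay":0,"az":0},{"dx":0,"dy":0,"dz":15,"ax":0,"ay":0,"az":0},{"dx":0,"dy":0,"dz":15,"ax":0,"ay":0,"az":0},{"dx":0,"dy":0,"dz":12,"ax":0,"ay":0,"az":0},{"dx":0,"dy":0,"dz":0,"ax":0,"ay":0,"az":0}]' && python3 -m jog '[{"dx":0,"dy":0,"dz":0,"ax":0,"ay":0,"az":0},{"dx":0,"dy":0,"dz":0,"ax":0,"ay":0,"az":0},{"dx":0,"dy":0,"dz":0,"ax":0,"ay":0,"az":0},{"dx":0,"dy":0,"dz":0,"ax":0,"ay":0,"az":0},{"dx":0,"dy":0,"dz":0,"ax":0,"ay":0,"az":0},{"dx":0,"dy":0,"dz":0,"ax":0,"ay":0,"az":0},{"dx":0,"dy":0,"dz":0,"ax":0,"ay":0,"az":0},{"dx":0,"dy":0,"dz":0,"ax":0,"ay":0,"az":0},{"dx":0,"dy":0,"dz":0,"ax":0,"ay":0,"az":0}]' 0.25 30 && python3 -m jog '[{"dx":0,"dy":0,"dz":-12,"ax":0,"ay":0,"az":0},{"dx":0,"dy":0,"dz":-16,"ax":0,"ay":0,"az":0},{"dx":0,"dy":0,"dz":-16,"ax":0,"ay":0,"az":0},{"dx":0,"dy":0,"dz":-10,"ax":0,"ay":0,"az":0},{"dx":0,"dy":0,"dz":-6,"ax":0,"ay":0,"az":0},{"dx":0,"dy":0,"dz":0,"ax":0,"ay":0,"az":0}]'; python3 -c "
from f import *
go(.4415,-.2588,.197,75.8)"
```

```text
time: 14.28
tool_pos: [0.5923, -0.0325, 0.1968]
tcp_rot: [0.744, -3.049, -0.002]
wrist_force: [-0.7, 0.3, -0.5]
width: 1.002
grip_force: 0.0
time: 15.03
tool_pos: [0.5942, -0.0324, 0.1999]
tcp_rot: [-0.745, 3.05, -0.001]
wrist_force: [-0.9, -0.2, 5.1]
width: 0.392
grip_force: 30.6
time: 15.53
tool_pos: [0.5942, -0.0325, 0.2606]
tcp_rot: [-0.744, 3.049, -0.001]
wrist_force: [-0.6, -0.2, -0.7]
width: 0.395
grip_force: 30.0
t 15.53 pos [ 0.5942 -0.0325  0.2606] q [-0.1   0.24  1.91  0.    0.98 -2.15] turn [-3.000e-02  1.900e-01  4.164e+01] then d [  92.6 -256.9   63.6]
```

```bash
python3 -m jog '[{"dx":0,"dy":0,"dz":0,"ax":0,"ay":0,"az":5.9},{"dx":0,"dy":0,"dz":0,"ax":0,"ay":0,"az":5.9},{"dx":0,"dy":0,"dz":0,"ax":0,"ay":0,"az":6},{"dx":0,"dy":0,"dz":0,"ax":0,"ay":0,"az":6},{"dx":0,"dy":0,"dz":0,"ax":0,"ay":0,"az":6},{"dx":0,"dy":0,"dz":0,"ax":0,"ay":0,"az":6},{"dx":0,"dy":0,"dz":0,"ax":0,"ay":0,"az":6},{"dx":8,"dy":-21,"dz":0,"ax":0,"ay":0,"az":0},{"dx":8,"dy":-21,"dz":0,"ax":0,"ay":0,"az":0},{"dx":8,"dy":-21,"dz":0,"ax":0,"ay":0,"az":0},{"dx":8,"dy":-22,"dz":0,"ax":0,"ay":0,"az":0},{"dx":8,"dy":-22,"dz":0,"ax":0,"ay":0,"az":0},{"dx":8,"dy":-22,"dz":0,"ax":0,"ay":0,"az":0},{"dx":8,"dy":-22,"dz":0,"ax":0,"ay":0,"az":0},{"dx":8,"dy":-22,"dz":0,"ax":0,"ay":0,"az":0},{"dx":8,"dy":-21,"dz":0,"ax":0,"ay":0,"az":0},{"dx":8,"dy":-21,"dz":0,"ax":0,"ay":0,"az":0},{"dx":8,"dy":-21,"dz":0,"ax":0,"ay":0,"az":0},{"dx":5,"dy":-21,"dz":0,"ax":0,"ay":0,"az":0},{"dx":0,"dy":0,"dz":0,"ax":0,"ay":0,"az":0}]' && python3 -m jog '[{"dx":0,"dy":0,"dz":0,"ax":0,"ay":0,"az":0},{"dx":0,"dy":0,"dz":0,"ax":0,"ay":0,"az":0}]';  python3 - <<'E'
from f import *
go(.4415,-.2588,.200,75.8)
c=cam("wrist"); pickle.dump(c,open("w7.pkl","wb")); cv2.imwrite("pics/w7.png",c["img"][:,:,::-1])
s=bot.read_state()["tool_pos"];u=np.array([.97,-.245,0])
X=np.r_[s[:2],s[2]-.1517]; print(proj(c,[X,X+.024*u,X-.024*u]).round(0), proj(c,[[.4415,-.2588,.0198],[.380,-.243,.0198]]))
E
```

```text
time: 17.2
tool_pos: [0.4378, -0.2603, 0.2577]
tcp_rot: [-0.396, -3.115, 0.001]
wrist_force: [-0.2, -0.7, 0.0]
width: 0.397
grip_force: 30.2
time: 17.37
tool_pos: [0.4395, -0.258, 0.258]
tcp_rot: [-0.394, -3.116, -0.002]
wrist_force: [-0.1, 0.8, -0.7]
width: 0.393
grip_force: 30.2
t 17.37 pos [ 0.4395 -0.258   0.258 ] q [-0.58  0.1   2.09  0.    0.95 -1.9 ] turn [ 0.06 -0.06 -0.2 ] then d [-2.1 -0.3 58. ]
[[323. 272.]
 [323. 317.]
 [322. 222.]] [[321.53592062 213.17184743]
 [321.48405203 123.97928309]]
```

View pics/w7.png

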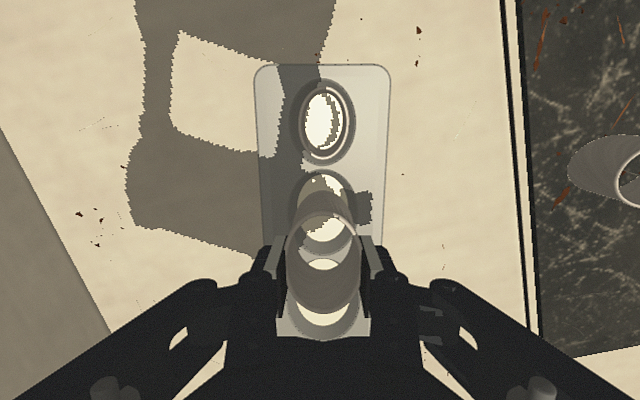

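Oval_1 sits concentric in pocket 1 at (325,120). The held oval_2's rim spans rows 213–313 against a predicted 222–317, so it sits about 2–3 mm robotward. I'll correct for that while lowering.

```bash
python3 -m jog '[{"dx":-4.5,"dy":0,"dz":10,"ax":0,"ay":0,"az":0},{"dx":0,"dy":0,"dz":12,"ax":0,"ay":0,"az":0},{"dx":0,"dy":0,"dz":10,"ax":0,"ay":0,"az":0},{"dx":0,"dy":0,"dz":8,"ax":0,"ay":0,"az":0},{"dx":0,"dy":0,"dz":6,"ax":0,"ay":0,"az":0},{"dx":0,"dy":0,"dz":5,"ax":0,"ay":0,"az":0},{"dx":0,"dy":0,"dz":4,"ax":0,"ay":0,"az":0},{"dx":0,"dy":0,"dz":2,"ax":0,"ay":0,"az":0},{"dx":0,"dy":0,"dz":1,"ax":0,"ay":0,"az":0},{"dx":0,"dy":0,"dz":0,"ax":0,"ay":0,"az":0},{"dx":0,"dy":0,"dz":0,"ax":0,"ay":0,"az":0},{"dx":0,"dy":0,"dz":0,"ax":0,"ay":0,"az":0}]'
```

```text
time: 18.42
tool_pos: [0.4443, -0.2596, 0.2011]
tcp_rot: [0.393, 3.116, -0.0]
wrist_force: [0.6, -0.6, 0.1]
width: 0.39
grip_force: 30.1
```

```bash
python3 -m jog '[{"dx":0,"dy":0,"dz":1,"ax":0,"ay":0,"az":0},{"dx":0,"dy":0,"dz":0.5,"ax":0,"ay":0,"az":0},{"dx":0,"dy":0,"dz":0,"ax":0,"ay":0,"az":0}]' && python3 -m jog '[{"dx":0,"dy":0,"dz":0,"ax":0,"ay":0,"az":0},{"dx":0,"dy":0,"dz":0,"ax":0,"ay":0,"az":0},{"dx":0,"dy":0,"dz":0,"ax":0,"ay":0,"az":0},{"dx":0,"dy":0,"dz":0,"ax":0,"ay":0,"az":0},{"dx":0,"dy":0,"dz":0,"ax":0,"ay":0,"az":0},{"dx":0,"dy":0,"dz":0,"ax":0,"ay":0,"az":0},{"dx":0,"dy":0,"dz":-10,"ax":0,"ay":0,"az":0},{"dx":0,"dy":0,"dz":-20,"ax":0,"ay":0,"az":0},{"dx":0,"dy":0,"dz":-20,"ax":0,"ay":0,"az":0},{"dx":0,"dy":0,"dz":-20,"ax":0,"ay":0,"az":0},{"dx":0,"dy":0,"dz":-20,"ax":0,"ay":0,"az":0},{"dx":0,"dy":0,"dz":0,"ax":0,"ay":0,"az":0},{"dx":0,"dy":0,"dz":0,"ax":0,"ay":0,"az":0}]' 1; python3 - <<'E'
from f import *
c=cam("wrist"); pickle.dump(c,open("w8.pkl","wb")); cv2.imwrite("pics/w8.png",c["img"][:,:,::-1])
go(.46,-.0466,.197,174)
E
```

```text
time: 18.67
tool_pos: [0.4444, -0.2596, 0.2]
tcp_rot: [0.392, 3.116, -0.0]
wrist_force: [-1.6, 1.1, 3.8]
width: 0.398
grip_force: 30.7
time: 19.75
tool_pos: [0.4448, -0.2599, 0.2912]
tcp_rot: [0.392, 3.113, -0.002]
wrist_force: [-0.8, -0.1, -0.4]
width: 0.998
grip_force: 0.0
t 19.80 pos [ 0.4441 -0.2594  0.2897] q [-0.58  0.06  2.06  0.    1.02 -1.9 ] turn [4.000e-02 6.000e-02 8.164e+01] then d [213.3  -6.5  92.7]
```

```bash
python3 -m jog '[{"dx":0,"dy":0,"dz":0,"ax":0,"ay":0,"az":6},{"dx":0,"dy":0,"dz":0,"ax":0,"ay":0,"az":6},{"dx":0,"dy":0,"dz":0,"ax":0,"ay":0,"az":6},{"dx":0,"dy":0,"dz":0,"ax":0,"ay":0,"az":6},{"dx":0,"dy":0,"dz":0,"ax":0,"ay":0,"az":6},{"dx":0,"dy":0,"dz":0,"ax":0,"ay":0,"az":6},{"dx":0,"dy":0,"dz":0,"ax":0,"ay":0,"az":6},{"dx":0,"dy":0,"dz":0,"ax":0,"ay":0,"az":6},{"dx":0,"dy":0,"dz":0,"ax":0,"ay":0,"az":6},{"dx":0,"dy":0,"dz":0,"ax":0,"ay":0,"az":6},{"dx":0,"dy":0,"dz":0,"ax":0,"ay":0,"az":6},{"dx":0,"dy":0,"dz":0,"ax":0,"ay":0,"az":6},{"dx":0,"dy":0,"dz":0,"ax":0,"ay":0,"az":6},{"dx":0,"dy":0,"dz":0,"ax":0,"ay":0,"az":3.6}]' && python3 -m jog '[{"dx":20,"dy":-1,"dz":0,"ax":0,"ay":0,"az":0},{"dx":20,"dy":-1,"dz":0,"ax":0,"ay":0,"az":0},{"dx":20,"dy":-1,"dz":0,"ax":0,"ay":0,"az":0},{"dx":20,"dy":-1,"dz":0,"ax":0,"ay":0,"az":0},{"dx":20,"dy":-1,"dz":0,"ax":0,"ay":0,"az":0},{"dx":20,"dy":-1,"dz":0,"ax":0,"ay":0,"az":0},{"dx":20,"dy":0,"dz":0,"ax":0,"ay":0,"az":0},{"dx":20,"dy":0,"dz":0,"ax":0,"ay":0,"az":0},{"dx":20,"dy":0,"dz":0,"ax":0,"ay":0,"az":0},{"dx":20,"dy":0,"dz":0,"ax":0,"ay":0,"az":0},{"dx":13,"dy":0,"dz":0,"ax":0,"ay":0,"az":0},{"dx":0,"dy":0,"dz":0,"ax":0,"ay":0,"az":0},{"dx":0,"dy":0,"dz":0,"ax":0,"ay":0,"az":0},{"dx":0,"dy":0,"dz":0,"ax":0,"ay":0,"az":0}]';python3 - <<'E'
from f import *
go(.46,-.0466,.197,174)
c=cam("wrist"); pickle.dump(c,open("w9.pkl","wb"))
px=proj(c,[[.46,-.0466,.0478]])[0]; print(px)
for t in (130,150,170): print(*fit(c,px,.029,.020,.0478,c['img'].min(axis=2)>t,50))
v=np.vstack([c["img"][60:320,120:520],pickle.load(open("w8.pkl","rb"))["img"][60:380,120:520]])
cv2.imwrite("pics/w9.png",v[:,:,::-1])
E
```

```text
time: 20.97
tool_pos: [0.4433, -0.2589, 0.2872]
tcp_rot: [-2.336, -2.095, 0.001]
wrist_force: [-0.9, -0.1, 0.2]
width: 1.002
grip_force: 0.0
time: 22.13
tool_pos: [0.4598, -0.0472, 0.2883]
tcp_rot: [-2.333, -2.103, 0.002]
wrist_force: [-0.4, -0.6, 0.7]
width: 0.998
grip_force: 0.0
t 22.13 pos [ 0.4598 -0.0472  0.2883] q [-0.16 -0.03  2.16 -0.    1.01 -0.05] turn [-0.1   0.    0.06] then d [ 0.7  0.1 91.3]
[323.37753503 208.87436246]
[ 0.4607 -0.0448] 87.8 cost 2.27
[ 0.4608 -0.0449] 87.3 cost 2.33
[ 0.4608 -0.0451] 87.7 cost 2.38
```

View pics/w9.png

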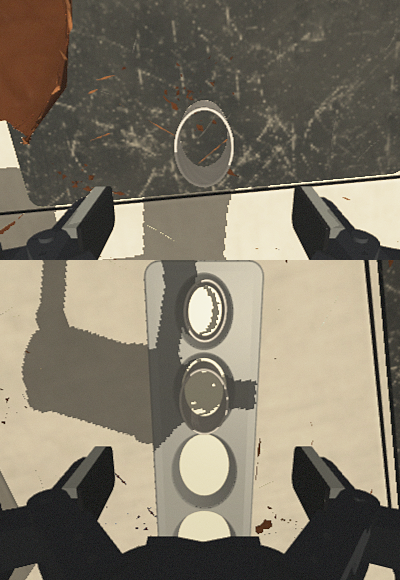

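The oval_3 rim is centred at (323,208), as predicted, and ovals 1 and 2 sit in their pockets in the lower crop. That was my 14th picture, so from here I check by measurement only.

```bash
python3 -m jog '[{"dx":1,"dy":0,"dz":18,"ax":0,"ay":0,"az":0},{"dx":0,"dy":0,"dz":18,"ax":0,"ay":0,"az":0},{"dx":0,"dy":0,"dz":18,"ax":0,"ay":0,"az":0},{"dx":0,"dy":0,"dz":18,"ax":0,"ay":0,"az":0},{"dx":0,"dy":0,"dz":12,"ax":0,"ay":0,"az":0},{"dx":0,"dy":0,"dz":7,"ax":0,"ay":0,"az":0},{"dx":0,"dy":0,"dz":0,"ax":0,"ay":0,"az":0}]' && python3 -m jog '[{"dx":0,"dy":0,"dz":0,"ax":0,"ay":0,"az":0},{"dx":0,"dy":0,"dz":0,"ax":0,"ay":0,"az":0},{"dx":0,"dy":0,"dz":0,"ax":0,"ay":0,"az":0},{"dx":0,"dy":0,"dz":0,"ax":0,"ay":0,"az":0},{"dx":0,"dy":0,"dz":0,"ax":0,"ay":0,"az":0},{"dx":0,"dy":0,"dz":0,"ax":0,"ay":0,"az":0},{"dx":0,"dy":0,"dz":0,"ax":0,"ay":0,"az":0},{"dx":0,"dy":0,"dz":0,"ax":0,"ay":0,"az":0},{"dx":0,"dy":0,"dz":0,"ax":0,"ay":0,"az":0}]' 0.3 30 && python3 -m jog '[{"dx":0,"dy":0,"dz":-12,"ax":0,"ay":0,"az":0},{"dx":0,"dy":0,"dz":-16,"ax":0,"ay":0,"az":0},{"dx":0,"dy":0,"dz":-16,"ax":0,"ay":0,"az":0},{"dx":0,"dy":0,"dz":-10,"ax":0,"ay":0,"az":0},{"dx":0,"dy":0,"dz":-6,"ax":0,"ay":0,"az":0},{"dx":0,"dy":0,"dz":0,"ax":0,"ay":0,"az":0}]'; python3 -c "
from f import *
go(.514,-.277,.200,75.8)
c=cam('wrist');s=bot.read_state()['tool_pos'];pickle.dump(c,open('w10.pkl','wb'))
px=proj(c,[[s[0],s[1],s[2]-.152]])[0]; print(px)
for t in (130,150,170): print(*fit(c,px,.029,.020,s[2]-.152,c['img'].min(axis=2)>t,75))"
```

```text
time: 22.77
tool_pos: [0.4593, -0.0465, 0.1964]
tcp_rot: [-2.333, -2.1, 0.003]
wrist_force: [-0.2, -1.6, -0.2]
width: 0.999
grip_force: 0.0
time: 23.52
tool_pos: [0.461, -0.0461, 0.1993]
tcp_rot: [2.333, 2.102, 0.002]
wrist_force: [-1.4, -0.1, 6.2]
width: 0.475
grip_force: 30.4
time: 24.02
tool_pos: [0.4609, -0.046, 0.2595]
tcp_rot: [2.332, 2.102, 0.003]
wrist_force: [0.2, 0.4, -0.9]
width: 0.475
grip_force: 30.8
t 24.02 pos [ 0.4609 -0.046   0.2595] q [-0.15  0.    2.19  0.    0.95 -0.05] turn [  0.14   0.11 -81.75] then d [-108.1 -210.9   59.5]
[320.56729812 270.65348693]
[ 0.4663 -0.045 ] 109.2 cost 2.68
[ 0.4639 -0.0458] 98.0 cost 2.83
[ 0.4638 -0.0459] 97.0 cost 2.86
```

```bash
python3 -m jog '[{"dx":0,"dy":0,"dz":0,"ax":0,"ay":0,"az":-6},{"dx":0,"dy":0,"dz":0,"ax":0,"ay":0,"az":-6},{"dx":0,"dy":0,"dz":0,"ax":0,"ay":0,"az":-6},{"dx":0,"dy":0,"dz":0,"ax":0,"ay":0,"az":-6},{"dx":0,"dy":0,"dz":0,"ax":0,"ay":0,"az":-6},{"dx":0,"dy":0,"dz":0,"ax":0,"ay":0,"az":-6},{"dx":0,"dy":0,"dz":0,"ax":0,"ay":0,"az":-6},{"dx":0,"dy":0,"dz":0,"ax":0,"ay":0,"az":-6},{"dx":0,"dy":0,"dz":0,"ax":0,"ay":0,"az":-6},{"dx":0,"dy":0,"dz":0,"ax":0,"ay":0,"az":-6},{"dx":0,"dy":0,"dz":0,"ax":0,"ay":0,"az":-6},{"dx":0,"dy":0,"dz":0,"ax":0,"ay":0,"az":-6},{"dx":0,"dy":0,"dz":0,"ax":0,"ay":0,"az":-6},{"dx":0,"dy":0,"dz":0,"ax":0,"ay":0,"az":-3.7}]' && python3 -m jog '[{"dx":-9,"dy":-18,"dz":0,"ax":0,"ay":0,"az":0},{"dx":-9,"dy":-18,"dz":0,"ax":0,"ay":0,"az":0},{"dx":-9,"dy":-18,"dz":0,"ax":0,"ay":0,"az":0},{"dx":-9,"dy":-18,"dz":0,"ax":0,"ay":0,"az":0},{"dx":-9,"dy":-18,"dz":0,"ax":0,"ay":0,"az":0},{"dx":-9,"dy":-18,"dz":0,"ax":0,"ay":0,"az":0},{"dx":-9,"dy":-18,"dz":0,"ax":0,"ay":0,"az":0},{"dx":-9,"dy":-18,"dz":0,"ax":0,"ay":0,"az":0},{"dx":-9,"dy":-18,"dz":0,"ax":0,"ay":0,"az":0},{"dx":-9,"dy":-18,"dz":0,"ax":0,"ay":0,"az":0},{"dx":-9,"dy":-18,"dz":0,"ax":0,"ay":0,"az":0},{"dx":-9,"dy":-13,"dz":0,"ax":0,"ay":0,"az":0},{"dx":0,"dy":0,"dz":0,"ax":0,"ay":0,"az":0},{"dx":0,"dy":0,"dz":0,"ax":0,"ay":0,"az":0},{"dx":0,"dy":0,"dz":0,"ax":0,"ay":0,"az":0}]';python3 -c "
from f import *
go(.514,-.277,.200,75.8)"
```

```text
time: 25.23
tool_pos: [0.4597, -0.0458, 0.2568]
tcp_rot: [-0.382, -3.116, -0.001]
wrist_force: [-0.7, 0.9, -0.8]
width: 0.477
grip_force: 30.9
time: 26.48
tool_pos: [0.5124, -0.2763, 0.2568]
tcp_rot: [-0.39, -3.115, -0.003]
wrist_force: [-0.6, -0.0, -0.3]
width: 0.475
grip_force: 30.8
t 26.48 pos [ 0.5124 -0.2763  0.2568] q [-0.54  0.23  1.94  0.    0.98 -1.86] turn [ 0.08 -0.15 -0.07] then d [-1.8 -0.3 56.8]
```

```bash
python3 -m jog '[{"dx":-1.8,"dy":0,"dz":10,"ax":0,"ay":0,"az":0},{"dx":0,"dy":0,"dz":12,"ax":0,"ay":0,"az":0},{"dx":0,"dy":0,"dz":10,"ax":0,"ay":0,"az":0},{"dx":0,"dy":0,"dz":8,"ax":0,"ay":0,"az":0},{"dx":0,"dy":0,"dz":6,"ax":0,"ay":0,"az":0},{"dx":0,"dy":0,"dz":5,"ax":0,"ay":0,"az":0},{"dx":0,"dy":0,"dz":3,"ax":0,"ay":0,"az":0},{"dx":0,"dy":0,"dz":2,"ax":0,"ay":0,"az":0},{"dx":0,"dy":0,"dz":1.5,"ax":0,"ay":0,"az":0},{"dx":0,"dy":0,"dz":0,"ax":0,"ay":0,"az":0},{"dx":0,"dy":0,"dz":0,"ax":0,"ay":0,"az":0},{"dx":0,"dy":0,"dz":0,"ax":0,"ay":0,"az":0}]'
```

```text
time: 27.48
tool_pos: [0.515, -0.2777, 0.2011]
tcp_rot: [0.39, 3.116, -0.0]
wrist_force: [-0.7, 0.1, -0.6]
width: 0.474
grip_force: 30.8
```

```bash
python3 -m jog '[{"dx":0,"dy":0,"dz":1,"ax":0,"ay":0,"az":0},{"dx":0,"dy":0,"dz":1,"ax":0,"ay":0,"az":0},{"dx":0,"dy":0,"dz":0,"ax":0,"ay":0,"az":0}]' && python3 -m jog '[{"dx":0,"dy":0,"dz":0,"ax":0,"ay":0,"az":0},{"dx":0,"dy":0,"dz":0,"ax":0,"ay":0,"az":0},{"dx":0,"dy":0,"dz":0,"ax":0,"ay":0,"az":0},{"dx":0,"dy":0,"dz":0,"ax":0,"ay":0,"az":0},{"dx":0,"dy":0,"dz":0,"ax":0,"ay":0,"az":0},{"dx":0,"dy":0,"dz":0,"ax":0,"ay":0,"az":0},{"dx":0,"dy":0,"dz":-10,"ax":0,"ay":0,"az":0},{"dx":0,"dy":0,"dz":-20,"ax":0,"ay":0,"az":0},{"dx":0,"dy":0,"dz":-20,"ax":0,"ay":0,"az":0},{"dx":0,"dy":0,"dz":-20,"ax":0,"ay":0,"az":0},{"dx":0,"dy":0,"dz":-20,"ax":0,"ay":0,"az":0},{"dx":0,"dy":0,"dz":0,"ax":0,"ay":0,"az":0},{"dx":0,"dy":0,"dz":0,"ax":0,"ay":0,"az":0}]' 1; python3 - <<'E'
from f import *
c=cam("wrist"); pickle.dump(c,open("w11.pkl","wb"))
go(.4673,.092,.197,73)
E
```

```text
time: 27.73
tool_pos: [0.5151, -0.2777, 0.1994]
tcp_rot: [0.39, 3.116, -0.0]
wrist_force: [-0.6, 0.6, 3.5]
width: 0.471
grip_force: 31.3
time: 28.82
tool_pos: [0.5155, -0.2779, 0.2909]
tcp_rot: [0.389, 3.113, -0.002]
wrist_force: [-1.0, 0.0, 0.1]
width: 1.001
grip_force: 0.0
t 28.87 pos [ 0.5148 -0.2775  0.2893] q [-0.54  0.19  1.91  0.    1.03 -1.86] turn [-0.    0.07  2.75] then d [153.5 339.5  92.3]
```

```bash
python3 -m jog '[{"dx":0,"dy":0,"dz":0,"ax":0,"ay":0,"az":2.7},{"dx":9,"dy":19,"dz":0,"ax":0,"ay":0,"az":0},{"dx":9,"dy":19,"dz":0,"ax":0,"ay":0,"az":0},{"dx":9,"dy":19,"dz":0,"ax":0,"ay":0,"az":0},{"dx":9,"dy":19,"dz":0,"ax":0,"ay":0,"az":0},{"dx":9,"dy":19,"dz":0,"ax":0,"ay":0,"az":0},{"dx":9,"dy":19,"dz":0,"ax":0,"ay":0,"az":0},{"dx":9,"dy":19,"dz":0,"ax":0,"ay":0,"az":0},{"dx":9,"dy":19,"dz":0,"ax":0,"ay":0,"az":0},{"dx":9,"dy":19,"dz":0,"ax":0,"ay":0,"az":0},{"dx":8,"dy":19,"dz":0,"ax":0,"ay":0,"az":0},{"dx":8,"dy":19,"dz":0,"ax":0,"ay":0,"az":0},{"dx":8,"dy":19,"dz":0,"ax":0,"ay":0,"az":0},{"dx":8,"dy":19,"dz":0,"ax":0,"ay":0,"az":0},{"dx":8,"dy":19,"dz":0,"ax":0,"ay":0,"az":0},{"dx":8,"dy":19,"dz":0,"ax":0,"ay":0,"az":0},{"dx":8,"dy":19,"dz":0,"ax":0,"ay":0,"az":0},{"dx":8,"dy":19,"dz":0,"ax":0,"ay":0,"az":0},{"dx":8,"dy":16,"dz":0,"ax":0,"ay":0,"az":0},{"dx":0,"dy":0,"dz":0,"ax":0,"ay":0,"az":0}]' && python3 -m jog '[{"dx":0,"dy":0,"dz":0,"ax":0,"ay":0,"az":0},{"dx":0,"dy":0,"dz":0,"ax":0,"ay":0,"az":0}]';python3 - <<'E'
from f import *
go(.4673,.092,.197,73)
c=cam("wrist"); pickle.dump(c,open("w12.pkl","wb"))
px=proj(c,[[.4673,.092,.0478]])[0]; print(px)
for t in (130,150,170): print(*fit(c,px,.034,.0235,.0478,c['img'].min(axis=2)>t,60))
E
```

```text
time: 30.53
tool_pos: [0.466, 0.0934, 0.2871]
tcp_rot: [-0.459, -3.104, -0.001]
wrist_force: [1.2, -1.0, 0.9]
width: 0.997
grip_force: 0.0
time: 30.7
tool_pos: [0.4669, 0.091, 0.2877]
tcp_rot: [-0.462, -3.106, 0.001]
wrist_force: [-0.3, -0.8, -0.9]
width: 1.0
grip_force: 0.0
t 30.70 pos [0.4669 0.091  0.2877] q [ 0.14 -0.01  2.14 -0.    1.01 -1.14] turn [-0.06 -0.09  0.08] then d [-0.1  1.1 90.7]
[324.10588516 210.05038772]
[0.4673 0.0931] 162.2 cost 2.02
[0.4669 0.0936] 163.8 cost 2.36
[0.4668 0.0936] 164.1 cost 2.56
```

```bash
python3 -m jog '[{"dx":0,"dy":1.5,"dz":18,"ax":0,"ay":0,"az":0},{"dx":0,"dy":0,"dz":18,"ax":0,"ay":0,"az":0},{"dx":0,"dy":0,"dz":18,"ax":0,"ay":0,"az":0},{"dx":0,"dy":0,"dz":18,"ax":0,"ay":0,"az":0},{"dx":0,"dy":0,"dz":12,"ax":0,"ay":0,"az":0},{"dx":0,"dy":0,"dz":7,"ax":0,"ay":0,"az":0},{"dx":0,"dy":0,"dz":0,"ax":0,"ay":0,"az":0}]' && python3 -m jog '[{"dx":0,"dy":0,"dz":0,"ax":0,"ay":0,"az":0},{"dx":0,"dy":0,"dz":0,"ax":0,"ay":0,"az":0},{"dx":0,"dy":0,"dz":0,"ax":0,"ay":0,"az":0},{"dx":0,"dy":0,"dz":0,"ax":0,"ay":0,"az":0},{"dx":0,"dy":0,"dz":0,"ax":0,"ay":0,"az":0},{"dx":0,"dy":0,"dz":0,"ax":0,"ay":0,"az":0},{"dx":0,"dy":0,"dz":0,"ax":0,"ay":0,"az":0},{"dx":0,"dy":0,"dz":0,"ax":0,"ay":0,"az":0}]' 0.4 30 && python3 -m jog '[{"dx":0,"dy":0,"dz":-12,"ax":0,"ay":0,"az":0},{"dx":0,"dy":0,"dz":-16,"ax":0,"ay":0,"az":0},{"dx":0,"dy":0,"dz":-16,"ax":0,"ay":0,"az":0},{"dx":0,"dy":0,"dz":-20,"ax":0,"ay":0,"az":0},{"dx":0,"dy":0,"dz":-16,"ax":0,"ay":0,"az":0},{"dx":0,"dy":0,"dz":-10,"ax":0,"ay":0,"az":0},{"dx":0,"dy":0,"dz":0,"ax":0,"ay":0,"az":0}]'; python3 -c "
from f import *
go(.595,-.2975,.200,75.8)"
```

```text
time: 31.33
tool_pos: [0.4669, 0.0919, 0.1959]
tcp_rot: [-0.465, -3.103, 0.002]
wrist_force: [-0.1, -0.9, -0.3]
width: 1.001
grip_force: 0.0
time: 32.0
tool_pos: [0.4685, 0.0929, 0.199]
tcp_rot: [0.462, 3.105, 0.001]
wrist_force: [-0.0, -1.7, 6.2]
width: 0.558
grip_force: 31.5
time: 32.58
tool_pos: [0.4687, 0.0931, 0.2901]
tcp_rot: [0.462, 3.103, 0.003]
wrist_force: [0.3, 0.2, -0.7]
width: 0.556
grip_force: 31.4
t 32.58 pos [0.4687 0.0931 0.2901] q [ 0.14 -0.01  2.13  0.    1.01 -1.13] turn [ 0.13  0.25 -2.75] then d [-218.2 -347.7   90.1]
```

```bash
python3 -m jog '[{"dx":0,"dy":0,"dz":0,"ax":0,"ay":0,"az":-2.7},{"dx":-12,"dy":-19,"dz":0,"ax":0,"ay":0,"az":0},{"dx":-12,"dy":-19,"dz":0,"ax":0,"ay":0,"az":0},{"dx":-12,"dy":-19,"dz":0,"ax":0,"ay":0,"az":0},{"dx":-12,"dy":-19,"dz":0,"ax":0,"ay":0,"az":0},{"dx":-12,"dy":-19,"dz":0,"ax":0,"ay":0,"az":0},{"dx":-12,"dy":-19,"dz":0,"ax":0,"ay":0,"az":0},{"dx":-12,"dy":-19,"dz":0,"ax":0,"ay":0,"az":0},{"dx":-12,"dy":-19,"dz":0,"ax":0,"ay":0,"az":0},{"dx":-12,"dy":-19,"dz":0,"ax":0,"ay":0,"az":0},{"dx":-12,"dy":-19,"dz":0,"ax":0,"ay":0,"az":0},{"dx":-12,"dy":-19,"dz":0,"ax":0,"ay":0,"az":0},{"dx":-12,"dy":-19,"dz":0,"ax":0,"ay":0,"az":0},{"dx":-12,"dy":-19,"dz":0,"ax":0,"ay":0,"az":0},{"dx":-12,"dy":-19,"dz":0,"ax":0,"ay":0,"az":0},{"dx":-12,"dy":-19,"dz":0,"ax":0,"ay":0,"az":0},{"dx":-12,"dy":-19,"dz":0,"ax":0,"ay":0,"az":0},{"dx":-14,"dy":-22,"dz":0,"ax":0,"ay":0,"az":0},{"dx":-12,"dy":-20,"dz":0,"ax":0,"ay":0,"az":0},{"dx":0,"dy":0,"dz":0,"ax":0,"ay":0,"az":0}]' && python3 -m jog '[{"dx":0,"dy":0,"dz":0,"ax":0,"ay":0,"az":0},{"dx":0,"dy":0,"dz":0,"ax":0,"ay":0,"az":0}]';python3 - <<'E'
from f import *
go(.5963,-.298,.200,75.8)
E
```

```text
time: 34.25
tool_pos: [0.5943, -0.2998, 0.286]
tcp_rot: [0.393, 3.117, -0.002]
wrist_force: [0.7, 0.2, -0.3]
width: 0.551
grip_force: 31.4
time: 34.42
tool_pos: [0.5932, -0.2957, 0.2859]
tcp_rot: [-0.39, -3.115, -0.003]
wrist_force: [0.2, 0.7, -1.2]
width: 0.552
grip_force: 31.4
t 34.42 pos [ 0.5932 -0.2957  0.2859] q [-0.5   0.33  1.74  0.    1.07 -1.82] turn [ 0.08 -0.16 -0.08] then d [-3.6 -1.5 85.9]
```

```bash
python3 -m jog '[{"dx":-3,"dy":-1,"dz":15,"ax":0,"ay":0,"az":0},{"dx":0,"dy":0,"dz":15,"ax":0,"ay":0,"az":0},{"dx":0,"dy":0,"dz":15,"ax":0,"ay":0,"az":0},{"dx":0,"dy":0,"dz":13,"ax":0,"ay":0,"az":0},{"dx":0,"dy":0,"dz":9,"ax":0,"ay":0,"az":0},{"dx":0,"dy":0,"dz":7,"ax":0,"ay":0,"az":0},{"dx":0,"dy":0,"dz":5,"ax":0,"ay":0,"az":0},{"dx":0,"dy":0,"dz":3,"ax":0,"ay":0,"az":0},{"dx":0,"dy":0,"dz":2,"ax":0,"ay":0,"az":0},{"dx":0,"dy":0,"dz":1,"ax":0,"ay":0,"az":0},{"dx":0,"dy":0,"dz":0,"ax":0,"ay":0,"az":0},{"dx":0,"dy":0,"dz":0,"ax":0,"ay":0,"az":0}]'
```

```text
time: 35.42
tool_pos: [0.5968, -0.2981, 0.2033]
tcp_rot: [0.39, 3.116, -0.0]
wrist_force: [0.5, 0.2, -1.0]
width: 0.554
grip_force: 31.5
```

```bash
python3 -m jog '[{"dx":0,"dy":0,"dz":2,"ax":0,"ay":0,"az":0},{"dx":0,"dy":0,"dz":1.5,"ax":0,"ay":0,"az":0},{"dx":0,"dy":0,"dz":1,"ax":0,"ay":0,"az":0},{"dx":0,"dy":0,"dz":0,"ax":0,"ay":0,"az":0},{"dx":0,"dy":0,"dz":0,"ax":0,"ay":0,"az":0}]'&& python3 -m jog '[{"dx":0,"dy":0,"dz":0,"ax":0,"ay":0,"az":0},{"dx":0,"dy":0,"dz":0,"ax":0,"ay":0,"az":0},{"dx":0,"dy":0,"dz":0,"ax":0,"ay":0,"az":0},{"dx":0,"dy":0,"dz":0,"ax":0,"ay":0,"az":0},{"dx":0,"dy":0,"dz":0,"ax":0,"ay":0,"az":0},{"dx":0,"dy":0,"dz":0,"ax":0,"ay":0,"az":0},{"dx":0,"dy":0,"dz":-10,"ax":0,"ay":0,"az":0},{"dx":0,"dy":0,"dz":-20,"ax":0,"ay":0,"az":0},{"dx":0,"dy":0,"dz":-20,"ax":0,"ay":0,"az":0},{"dx":0,"dy":0,"dz":-20,"ax":0,"ay":0,"az":0},{"dx":0,"dy":0,"dz":-20,"ax":0,"ay":0,"az":0},{"dx":0,"dy":0,"dz":-20,"ax":0,"ay":0,"az":0},{"dx":0,"dy":0,"dz":-20,"ax":0,"ay":0,"az":0}]' 1
```

```text
time: 35.83
tool_pos: [0.5966, -0.298, 0.199]
tcp_rot: [0.39, 3.117, 0.0]
wrist_force: [-1.5, -0.0, 5.7]
width: 0.555
grip_force: 32.1
time: 36.92
tool_pos: [0.5964, -0.2979, 0.3301]
tcp_rot: [0.39, 3.117, -0.0]
wrist_force: [0.8, -0.8, -0.1]
width: 1.003
grip_force: 0.0
```

```bash
python3 -m jog '[{"dx":7,"dy":20,"dz":-6,"ax":0,"ay":0,"az":0},{"dx":7,"dy":20,"dz":-6,"ax":0,"ay":0,"az":0},{"dx":7,"dy":20,"dz":-6,"ax":0,"ay":0,"az":0},{"dx":7,"dy":20,"dz":-6,"ax":0,"ay":0,"az":0},{"dx":7,"dy":20,"dz":-6,"ax":0,"ay":0,"az":0},{"dx":7,"dy":20,"dz":-6,"ax":0,"ay":0,"az":0},{"dx":7,"dy":20,"dz":-6,"ax":0,"ay":0,"az":0},{"dx":7,"dy":20,"dz":-6,"ax":0,"ay":0,"az":0},{"dx":7,"dy":20,"dz":-6,"ax":0,"ay":0,"az":0},{"dx":7,"dy":20,"dz":-6,"ax":0,"ay":0,"az":0},{"dx":7,"dy":20,"dz":-6,"ax":0,"ay":0,"az":0},{"dx":7,"dy":20,"dz":-6,"ax":0,"ay":0,"az":0},{"dx":7,"dy":20,"dz":-6,"ax":0,"ay":0,"az":0},{"dx":7,"dy":20,"dz":-6,"ax":0,"ay":0,"az":0},{"dx":7,"dy":20,"dz":-6,"ax":0,"ay":0,"az":0},{"dx":0,"dy":0,"dz":0,"ax":0,"ay":0,"az":0},{"dx":0,"dy":0,"dz":0,"ax":0,"ay":0,"az":0},{"dx":0,"dy":0,"dz":0,"ax":0,"ay":0,"az":0}]';python3 - <<'E'
from f import *
print(bot.read_state()["tool_pos"].round(3))
ct=cam("top");cw=cam("wrist");cs=cam("side");pickle.dump((ct,cw,cs),open("fin.pkl","wb"))
C=[(.3803,-.2432,40,28),(.4418,-.259,50,35),(.514,-.277,60,42),(.595,-.2975,70,49)]
th=np.linspace(0,2*np.pi,180);a=np.radians(-14.2);k,s=np.cos(a),np.sin(a)
def ring(x,y,L,W,z): p,q=L/2000*np.cos(th),W/2000*np.sin(th); return np.c_[x+k*p-s*q,y+s*p+k*q,0*th+z]
# does a rim edge lie at z=47.8 (seated)? compare mean gradient magnitude along hypothesised outer rim, heights 47.8 +/-; search small shifts
for n,c in (("top",ct),("wrist",cw),("side",cs)):
    g=cv2.cvtColor(c["img"],cv2.COLOR_RGB2GRAY).astype(np.float32); m=cv2.magnitude(cv2.Sobel(g,cv2.CV_32F,1,0),cv2.Sobel(g,cv2.CV_32F,0,1))
    for i,(x,y,L,W) in enumerate(C,1):
        best=[]
        for z in (.0418,.0448,.0478,.0508,.0538,.0578):
            r=[]
            for dx in np.arange(-6,7,1.)/1000:
                for dy in np.arange(-6,7,1.)/1000:
                    uv=proj(c,ring(x+dx,y+dy,L,W,z)).astype(np.float32)
                    r.append((cv2.remap(m,uv[None,:,0],uv[None,:,1],1).mean(),dx*1e3,dy*1e3))
            b=max(r);best.append((int(z*1e4),int(b[0]),int(b[1]),int(b[2])))
        print(n,i,best)
E
```

```text
time: 38.42
tool_pos: [0.5685, 0.0184, 0.4186]
tcp_rot: [0.389, 3.117, -0.0]
wrist_force: [0.9, -0.7, -0.5]
width: 1.002
grip_force: 0.0
[0.568 0.018 0.419]
top 1 [(417, 406, 4, 6), (448, 403, 5, 5), (478, 405, 5, 6), (508, 401, 5, 6), (538, 392, 5, 6), (578, 382, 6, 6)]
top 2 [(417, 410, 1, 6), (448, 398, 2, 6), (478, 380, 2, 6), (508, 366, 3, 6), (538, 352, 4, 6), (578, 347, 6, 6)]
top 3 [(417, 434, 0, 6), (448, 414, 0, 6), (478, 398, 1, -1), (508, 396, 1, -1), (538, 394, 1, 0), (578, 391, 5, 5)]
top 4 [(417, 390, 2, 0), (448, 389, 1, 0), (478, 387, 1, 1), (508, 385, 0, 2), (538, 382, -1, 2), (578, 380, -1, 3)]
wrist 1 [(417, 363, -3, -2), (448, 344, -2, 1), (478, 346, -1, 3), (508, 313, 0, 6), (538, 251, 2, 6), (578, 104, 1, 6)]
wrist 2 [(417, 377, -1, -3), (448, 354, 0, -1), (478, 362, 0, 2), (508, 329, 1, 5), (538, 275, 2, 6), (578, 162, 2, 6)]
wrist 3 [(417, 372, 2, -4), (448, 363, 2, -2), (478, 366, 2, 1), (508, 345, 2, 4), (538, 300, 1, 6), (578, 142, 1, 6)]
wrist 4 [(417, 383, 2, -4), (448, 381, 1, -1), (478, 376, 0, 2), (508, 358, -1, 5), (538, 271, -3, 6), (578, 113, -2, 6)]
side 1 [(417, 304, -2, 6), (448, 303, -2, 2), (478, 301, -1, -2), (508, 300, -1, -6), (538, 283, 1, -3), (578, 264, -3, -6)]
side 2 [(417, 337, 0, 5), (448, 335, 0, 1), (478, 331, 0, -3), (508, 327, -1, -6), (538, 251, -3, -6), (578, 134, -3, -6)]
side 3 [(417, 361, 3, 4), (448, 358, 2, 0), (478, 353, 1, -3), (508, 344, -1, -6), (538, 259, -2, -6), (578, 136, -2, -6)]
side 4 [(417, 313, 2, 5), (448, 311, 1, 1), (478, 313, 0, -2), (508, 312, -1, -6), (538, 236, 0, -6), (578, 138, -2, -6)]
```

All four rims fit at the same seated height, on the pocket centres to within the calibration, and the contact heights agree. Handing in.

```bash
python3 -c "
from workcell import bot
print(bot.finish_job())"
```

```text
the job is handed in; nothing more can be done
None
```

The job is handed in: by camera and contact-height measurements all four oval cutters stand seated in their own pockets, smallest to largest, and the arm never went near the round cutter or the timer (at about 38 s of the 104 s limit; no verdict was returned).

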